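# Unload the covered jar nest into the kit tray

### The arm

A 6-joint arm with a two-finger parallel gripper is mounted at the origin on the work surface. World frame = base frame: x ahead of the robot, y to its left, z up, the work surface at z = 0. Lengths are in m, angles in rad, forces in N, time in s.
With the tool pointing down it reaches from about 0.3 to 0.775 m from the base axis. Payload 14.6 kg.
Tool frame: the origin (TCP) lies at the very end of the fingers, on their centre line; the grasp point (between the pads) lies 19 mm behind it; z points along the fingers, y is the line along which they close (so a half turn about z gives the same grasp; the last joint's range is limited). The gripper opens to 94 mm and grips with 3 to 60 N. Pads are 16 mm wide; open, the fingers measure 119 mm over their backs; the gripper's body (75 mm by 177 mm) begins 78 mm behind the grasp point.
Start: joints at [-1.399, 0.3, 1.521, -0, 1.321, -0.067], TCP at [0.13, -0.534, 0.205] pointing down, gripper open.
Joint ranges: [-3.03, 3.03], [-0.79, 2.21], [0.23, 2.52], [-1.04, 4.18], [0, 3.07], [-2.55, 2.55]. Speed limits (rad/s): [2.22, 2.22, 2.57, 3.14, 3.14, 3.14].

### API

Orientations are given as [roll, pitch, yaw] about the fixed x, y, z axes, in that order (R = Rz(yaw) Ry(pitch) Rx(roll)).
In Python, from station import * gives the robot as it stands.
- The arm moves only by the tool jog_arm, never from a script. Its argument "rows" is a list of rows, each a list of 3 entries, a list of its own where there are three numbers: the shift along the tool's x, y, z in m, then the turn about the tool's z in degrees, then the finger opening in m, from 0 to 0.094. A call has 1 to 12 rows; each row shifts and turns the commanded pose from where the row before left it, along the tool's axes as they then stand; what a row does not reach is not made up. A row lasts 1/12 s, in which the tool goes at most 41.7 mm and 7.16 degrees, less where a joint would pass 70% of its speed; a pose out of reach is approached as far as the arm can. A call is refused whole if a number of a shift passes 0.0417 or a number of a turn 7.16, either way. A call with a gripper value outside its range is refused whole. The fingers move at their own pace and stop on an object; "squeeze" is the grip in N (left out, the last holds). Time passes only in rows, so rows that do not move let the fingers close. It gives the time, the measured TCP pose, the force, the opening and the grip force at its end, in the units of the state.
- get_obs(): the state, without advancing time (a new reading comes with each control period).
- camera(name): name is "scene" or "top" or "wrist"; returns a dict with "image" (420x560x3 uint8, red, green, blue), "range_z" (420x560 float32, m along the optical axis (not along the pixel's ray), 0 where there is no reading), "K" (3x3 intrinsics, pixels), "k1" (the pictures are not rectified: a ray, as slopes to the right and down, at radius r is drawn at 1 + k1 r^2 times it, then the intrinsics apply), "world_from_camera" (4x4, takes a point from camera to world coordinates); the wrist camera has in their place "T_tool_cam" (4x4, takes a point from camera to tool coordinates, whose origin is the TCP and whose axes are the flange's). Camera axes: x right, y up, looking along -z (the intrinsics and any distortion apply to the point x, -y, -z); pixel columns grow to the right and rows downward; lengths in m; the calibration is good to about 2 mm. A picture is of the moment at which its call begins: read the wrist's pose just before it.
- hand_in(): hands the job in; it is judged then, once.
Trained networks look in a picture, given as the dict that the camera call returned (one of the last four; its "shot" number tells which), for a name from the list of things; names that differ only in an ending like _2 or _b are one class to them, and where a whole thing is asked for, a point or a joint stands for the part that bears it (a point fixed in the world has none). Each returns a list of dicts, best first, with "p" (0 to 1); they miss things now and then, are a little off and sometimes report something else, mostly with a low value. They report only what shows in the picture. A call takes as long as a camera call. They do not tell look-alikes from the thing itself.
- search_frame(label, picture): "at" ([column, row] as shares, 0 to 1, of the picture: columns of its width, rows of its height, amid what is visible of it).
- spot_point(label, picture): "at" ([column, row] as shares, 0 to 1, of the picture: columns of its width, rows of its height: a listed point, or the origin of a listed thing).
The state is a dict: "time_s": time; "qpos": joint angles; "joint_vel": joint speeds; "tau": joint torques, N m; "ee_pos": TCP position; "eef_rot": TCP orientation; "force": force on the tool from outside, world axes, zero at the start; "moment": the same for the moment, N m; "grip_width": finger opening in m; "grip_force": force on a finger pad.
Only numpy, scipy, OpenCV 4.12 (cv2) and the standard library are available. Lean on these libraries where they do the work, as an engineer would, in place of code of your own. Each camera call takes 0.05 s, during which the arm holds its last target. There are 200 camera calls.

### The job

Swing the red latch fully aside, lift the clear cover plate straight and level up off its two pins without cocking or wrenching it, and lay it flat, centred and square on the green mat. Then move every glass jar from the nest into the grey kit tray, standing upright, gripping each only lightly (no more than 40 N), and when all are in, press the green button fully down and let go. Leave the other stock on the counter undisturbed.

Things in the scene. Friction and masses are not known exactly. Their poses are not given: they have to be found in the camera images.
- nest: Fixed aluminium nest, base 200 (x) x 220 (y) mm; origin under its centre, z up. Heights over the table: 2 x 2 jar pockets (centres x +-36, y +-27) floor 6, walls 12 mm high; two locating pins, 8 mm diameter, at x 0, y +-85, tops at 103; four rests (12 mm diameter) at x +-58, y +-85 carry the plate's underside at 62; latch post 18 mm diameter at x +60, y +117.
- cover_grip (a point): Clear cover plate 140 (x) x 200 (y) x 10 mm, 0.28 to 0.5 kg, blue edge strips; two 11 mm holes at y +-85 sit over the pins. In its middle an upright blue grip block 12 mm thick (x), 50 mm long (y), rising 45 mm above the plate. This point is in the grip, 40 mm above the plate's underside, 15 mm below the grip's top; x, y along the plate's sides, z up.
- cover: The same cover plate: origin at the centre of its underside, same axes.
- latch (a joint): Red swing latch over the plate, angle in rad: 0 = tongue over the plate (pointing to the nest's -y); grows as it is swung about its vertical pivot towards the nest's +x; end stop 1.6, where it lies beside the plate; fully aside is over 1.1. Light friction (about 1 N at the lug); stays where it is left.
- latch_lug (a point): Upright round red lug (12 mm diameter) at the free end of the latch, 43 mm from the pivot axis; its top stands 114 mm above the table; this point is 14 mm below its top. The latch's tongue under it has its top at 83 mm above the table, is 14 mm wide.
- latch_pivot (a point): Point on the latch's vertical pivot axis, 100 mm above the table.
- mat_top (a point): Fixed green parking mat, 170 (x) x 230 (y) x 3 mm; this point is the centre of its top face, 3 mm above the table, axes along its sides, z up.
- tray: Loose grey open kit tray, 220 (x) x 160 (y) x 30 mm, wall and floor 4 mm thick (inner floor 4 mm above the table), 0.4 to 0.65 kg; origin under its centre.
- confirm (a joint): Green confirm push button, travel in m: 0 up, 0.006 fully down; spring, about 5 N when fully down.
- confirm_top (a point): Centre of the top of the button's cap (32 mm diameter); it is pressed straight down.
- jar0_c (a point): Small amber glass jar with blue cap and paper label, upright round cylinder 38 mm diameter, 46 mm high, 70 g; this point is its centre, 23 mm above its underside, z up. May be absent. Thin glass: a grip of at most 40 N on each side is safe, 20 to 25 N is ample.
- jar0: The same blue-capped jar: origin at the centre of its underside.
- jar1_c (a point): Small amber glass jar with green cap and paper label, upright round cylinder 38 mm diameter, 46 mm high, 70 g; this point is its centre, 23 mm above its underside, z up. May be absent. Thin glass: a grip of at most 40 N on each side is safe, 20 to 25 N is ample.
- jar1: The same green-capped jar: origin at the centre of its underside.
- jar2_c (a point): Small amber glass jar with yellow cap and paper label, upright round cylinder 38 mm diameter, 46 mm high, 70 g; this point is its centre, 23 mm above its underside, z up. May be absent. Thin glass: a grip of at most 40 N on each side is safe, 20 to 25 N is ample.
- jar2: The same yellow-capped jar: origin at the centre of its underside.
- jar3_c (a point): Small amber glass jar with white cap and paper label, upright round cylinder 38 mm diameter, 46 mm high, 70 g; this point is its centre, 23 mm above its underside, z up. May be absent. Thin glass: a grip of at most 40 N on each side is safe, 20 to 25 N is ample.
- jar3: The same white-capped jar: origin at the centre of its underside.
- by_amber: Bystander: amber bottle 48 mm diameter, 85 mm high; origin under its centre.
- by_white: Bystander: pale jar with blue cap, 52 mm diameter, 75 mm high; origin under its centre.
- by_tape: Bystander: roll of paper labels, 70 mm diameter, 20 mm high; origin under its centre.
- by_carton: Bystander: orange pack 50 x 90 x 30 mm; origin under its centre.
- by_pot: Bystander: orange pot 40 mm diameter, 50 mm high; origin under its centre.
- by_box: Bystander: small cardboard box 60 x 80 x 45 mm; origin under its centre.
Not all that is in view belongs to the job. What is shaped like the jar0 but pink or turquoise is not meant.

How it is judged:
On the way, in this order (a step that is already met when the one before it is completed fails the run):
1. the latch is swung aside (value of joint latch above 1.1 rad), for 0.1 s.
2. the cover plate is lifted level, clear of the pins (z of cover in the frame of nest above 0.106 m and angle between cover's own z axis and vertical below 0.15 rad), for 0.1 s.
3. the plate lies flat, centred and square on the mat, let go (horizontal distance between cover and mat_top below 0.03 m and z of cover in the frame of mat_top between -0.003 and 0.004 m and angle between cover's own z axis and vertical below 0.05 rad and angle between the x axis of cover and the x axis of mat_top, either way round below 0.2 rad and contact force between cover and the fingers below 0.1 N), for 0.2 s.
4. every jar stands in the kit tray, let go (x of jar0_c in the frame of tray between -0.09 and 0.09 m and y of jar0_c in the frame of tray between -0.06 and 0.06 m and z of jar0_c in the frame of tray between 0.02 and 0.034 m and angle between each of jar0_c, jar1_c, jar2_c, jar3_c's own z axis and vertical below 0.15 rad and linear speed of each of jar0, jar1, jar2, jar3 below 0.03 m/s and x of jar1_c in the frame of tray between -0.09 and 0.09 m and y of jar1_c in the frame of tray between -0.06 and 0.06 m and z of jar1_c in the frame of tray between 0.02 and 0.034 m and x of jar2_c in the frame of tray between -0.09 and 0.09 m and y of jar2_c in the frame of tray between -0.06 and 0.06 m and z of jar2_c in the frame of tray between 0.02 and 0.034 m and x of jar3_c in the frame of tray between -0.09 and 0.09 m and y of jar3_c in the frame of tray between -0.06 and 0.06 m and z of jar3_c in the frame of tray between 0.02 and 0.034 m and contact force between each of jar0, jar1, jar2, jar3 and the fingers below 0.1 N), for 0.2 s.
5. the green button is pressed fully down (value of joint confirm above 0.0045 m), for 0.05 s.
At the end, for the whole second after the job is handed in: The plate lies flat on the mat within 30 mm of its centre and 0.2 rad of square; every jar present stands upright (within 0.15 rad) at rest on the floor of the kit tray; the latch is open (over 1.1 rad); the button has been pressed (over 4.5 mm) after that and is up again (horizontal distance between cover and mat_top below 0.03 m and z of cover in the frame of mat_top between -0.003 and 0.004 m and angle between cover's own z axis and vertical below 0.05 rad and angle between the x axis of cover and the x axis of mat_top, either way round below 0.2 rad and linear speed of each of cover, jar0, jar1, jar2, jar3 below 0.03 m/s and x of jar0_c in the frame of tray between -0.09 and 0.09 m and y of jar0_c in the frame of tray between -0.06 and 0.06 m and z of jar0_c in the frame of tray between 0.02 and 0.034 m and angle between each of jar0_c, jar1_c, jar2_c, jar3_c's own z axis and vertical below 0.15 rad and x of jar1_c in the frame of tray between -0.09 and 0.09 m and y of jar1_c in the frame of tray between -0.06 and 0.06 m and z of jar1_c in the frame of tray between 0.02 and 0.034 m and x of jar2_c in the frame of tray between -0.09 and 0.09 m and y of jar2_c in the frame of tray between -0.06 and 0.06 m and z of jar2_c in the frame of tray between 0.02 and 0.034 m and x of jar3_c in the frame of tray between -0.09 and 0.09 m and y of jar3_c in the frame of tray between -0.06 and 0.06 m and z of jar3_c in the frame of tray between 0.02 and 0.034 m and value of joint latch above 1.1 rad and value of joint confirm below 0.002 m); the robot touches nothing.
It fails at once if the plate is cocked more than 0.12 rad while still on its pins (angle between cover's own z axis and vertical above 0.12 rad and z of cover in the frame of nest below 0.103 m and horizontal distance between cover and nest below 0.05 m).
It fails at once if the plate is wrenched against the nest, its pins or the latch with more than 40 N (contact force between cover and nest above 40 N).
It fails at once if a glass jar is squeezed too hard (fingers press on it with well over 40 N a side) (contact force between any of jar0, jar1, jar2, jar3 and the fingers above 110 N).
It fails at once if other stock is moved more than 30 mm (distance of any of by_amber, by_white, by_tape, by_carton, by_pot, by_box from where it was at the start of the episode above 0.03 m).
Of jar0, jar1, jar2, jar3 only 2 to 4 are there at a start; the rules pass over those that are not, and their reading is None.
At some moment in a run one of tray may be knocked a few centimetres aside while the robot is not near it.
It also fails if it takes over 210 s, if anything falls off the work surface, if the arm or the gripper's body presses on something with over 40 N, if the wrist force passes 120 N, or if a joint passes its speed limit or range.

## Working session

There is one attempt and no reset: what is moved stays moved. The work goes in short steps, Python scripts to look and compute and a tool call to move; the robot and the scene stay as the last step left them, time stands still between calls to the robot, and variables do not carry over. Pictures are saved under pics/ and viewed, at most 14 in all, crops included, and the job is handed in when it is done.

Besides the shell and the picture viewer there is one more tool, called as name(argument=value, ...), one argument or row to a line, values as JSON. jog_arm: Moves the arm, as the interface text tells. Its arguments: {"type":"object","properties":{"rows":{"type":"array","items":{"type":"array"}},"squeeze":{"type":"number"}},"required":["rows"]}

```bash
mkdir -p pics; ls
cat > h.py <<'E'
from station import *
import numpy as np, cv2
from scipy.spatial.transform import Rotation as R
def pose(o):
    T=np.eye(4); T[:3,:3]=R.from_euler('xyz',o['eef_rot']).as_matrix(); T[:3,3]=o['ee_pos']; return T
def shot(name):
    o=get_obs(); c=camera(name)
    c['T']=pose(o)@np.array(c['T_tool_cam']) if name=='wrist' else np.array(c['world_from_camera'])
    return c
def ray(c,uv):
    K=np.array(c['K']); d=np.array([c['k1'],0,0,0,0],float)
    # forward: 1+k1 r^2 on undistorted slopes = opencv model
    p=cv2.undistortPoints(np.array([[uv]],float),K,d)[0,0]
    return c['T'][:3,:3]@np.array([p[0],-p[1],-1.0])
def atz(c,uv,z):
    r=ray(c,uv); o=c['T'][:3,3]; return o+r*(z-o[2])/r[2]
def atdepth(c,uv):
    u,v=int(round(uv[0])),int(round(uv[1])); 
    p=c['range_z'][max(v-2,0):v+3,max(u-2,0):u+3]; p=p[p>0]
    return c['T'][:3,3]+ray(c,uv)*np.median(p) if p.size else None
def save(c,n,s=None):
    im=cv2.cvtColor(c['image'],cv2.COLOR_RGB2BGR)
    cv2.imwrite('pics/'+n+'.png',im)
def px(at): return (at[0]*560-0.5,at[1]*420-0.5)
E
python3 - <<'E'
from h import *
np.set_printoptions(precision=3,suppress=True)
o=get_obs(); print(o)
for n in ('top','scene'):
    c=shot(n); save(c,n+'0'); print(n,c['T'][:3,3],-c['T'][:3,2],np.array(c['K'])[0],c['k1'])
    for l,z in [('nest',0),('cover_grip',.102),('latch_lug',.1),('latch_pivot',.1),('mat_top',.003),('tray',0),('confirm_top',None),('jar0_c',.029),('jar1_c',.029),('jar2_c',.029),('jar3_c',.029),('cover',.062)]:
        for d in spot_point(l,c)[:2]:
            u=px(d['at']); a=atdepth(c,u); print(l,round(d['p'],2),np.round(u,0),'z:',None if z is None else atz(c,u,z),'dep',a)
E
```

```text
pics
{'time_s': 0.0, 'qpos': array([-1.399,  0.3  ,  1.522, -0.   ,  1.321, -0.067]), 'joint_vel': array([ 0.001, -0.001, -0.002, -0.003,  0.001,  0.001]), 'tau': array([  0.   , -53.18 , -35.274,   0.071,   0.024,  -0.   ]), 'ee_pos': array([ 0.13 , -0.534,  0.205]), 'eef_rot': array([-3.14 , -0.   ,  0.239]), 'force': array([ 0.411, -0.135,  0.558]), 'moment': array([-0.02 ,  0.035, -0.059]), 'grip_force': 0.0, 'grip_width': 0.09411977532441948}
top [ 0.486 -0.013  1.233] [ 0.093 -0.002 -0.996] [435.106   0.    278.955] -0.06572788518004678
nest 0.51 [219. 215.] z: [0.573 0.156 0.   ] dep [0.573 0.155 0.005]
cover_grip 0.59 [264. 237.] z: [0.509 0.023 0.102] dep [0.509 0.023 0.116]
latch_lug 0.66 [239. 213.] z: [0.571 0.089 0.1  ] dep [0.573 0.091 0.078]
latch_pivot 0.93 [217. 215.] z: [0.566 0.146 0.1  ] dep [0.573 0.16  0.002]
latch_pivot 0.39 [265. 237.] z: [0.508 0.02  0.1  ] dep [0.508 0.02  0.116]
mat_top 0.95 [170. 255.] z: [0.458 0.291 0.003] dep [0.458 0.291 0.003]
mat_top 0.31 [217. 214.] z: [0.575 0.16  0.003] dep [0.575 0.161 0.001]
tray 0.65 [388. 260.] z: [ 0.448 -0.3
[... 803 characters left out ...]
273. 215.] z: [ 0.621 -0.024  0.1  ] dep [0.585 0.011 0.065]
mat_top 0.76 [311. 181.] z: [0.476 0.271 0.003] dep [0.477 0.27  0.004]
tray 0.98 [110. 283.] z: [ 0.452 -0.326  0.   ] dep [ 0.457 -0.327  0.004]
confirm_top 0.73 [273. 279.] z: None dep [ 0.696 -0.102  0.022]
confirm_top 0.37 [184. 358.] z: None dep [ 0.733 -0.33   0.039]
jar0_c 0.84 [309. 247.] z: [0.689 0.016 0.029] dep [0.702 0.    0.045]
jar0_c 0.66 [332. 229.] z: [0.686 0.102 0.029] dep [0.697 0.086 0.044]
jar3_c 0.56 [257. 226.] z: [ 0.553 -0.01   0.029] dep [ 0.591 -0.042  0.066]
cover 0.73 [252. 201.] z: [0.505 0.019 0.062] dep [0.521 0.005 0.076]
cover 0.22 [185. 358.] z: [ 0.75  -0.337  0.062] dep [ 0.733 -0.33   0.038]
```

View pics/top0.png

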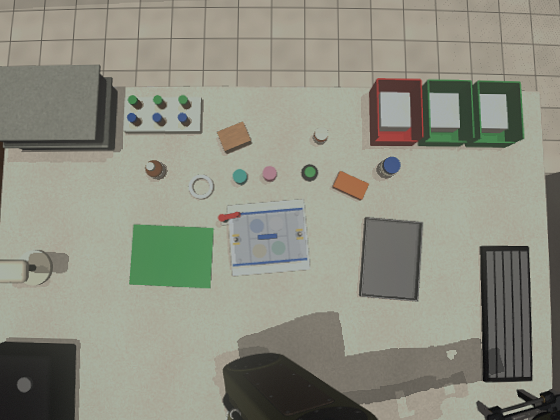

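View pics/scene0.png

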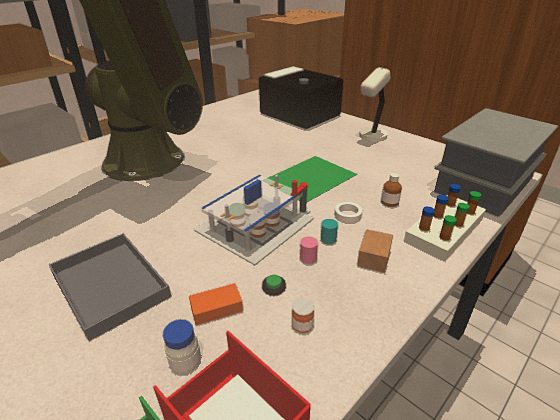

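The top view shows the nest with the cover at about (268,237), the latch at (230,216), the green mat at (172,256), the tray at (391,260) and the button at (310,172). The pink (270,173) and turquoise (240,177) jars are decoys. Next I'll get exact geometry by colour.

```bash
cat >> h.py <<'E'
def blobs(c,lo,hi,amin=30,roi=None):
    hsv=cv2.cvtColor(c['image'],cv2.COLOR_RGB2HSV); m=cv2.inRange(hsv,np.array(lo),np.array(hi))
    if roi: mm=np.zeros_like(m); x0,y0,x1,y1=roi; mm[y0:y1,x0:x1]=m[y0:y1,x0:x1]; m=mm
    n,l,s,ce=cv2.connectedComponentsWithStats(m)
    return [(s[i,4],ce[i],np.argwhere(l==i)[:,::-1].astype(float)) for i in np.argsort(-s[:,4]) if i and s[i,4]>=amin]
def rect(c,pts,z):
    w=np.array([atz(c,p,z)[:2] for p in pts],np.float32)*1000
    return cv2.minAreaRect(w)
E
python3 - <<'E'
from h import *
np.set_printoptions(precision=3,suppress=True)
c=shot('top')
def show(n,lo,hi,z,roi,amin=30):
    for a,ce,p in blobs(c,lo,hi,amin,roi)[:5]: print(n,a,ce.round(1),rect(c,p,z),atdepth(c,ce))
show('mat',(50,100,60),(75,255,255),.003,(120,210,225,300))
show('tray',(0,0,30),(180,80,125),.03,(350,205,435,310),200)
show('blue',(105,120,60),(125,255,255),.072,(225,195,315,280),10)
show('red',(0,150,80),(8,255,255),.1,(210,205,250,230),10)
show('redtongue',(0,150,80),(8,255,255),.083,(210,205,250,230),10)
show('btn',(50,80,40),(80,255,255),.025,(295,160,325,185),10)
im=cv2.cvtColor(c['image'],cv2.COLOR_RGB2BGR)
cv2.imwrite('pics/topz.png',cv2.resize(im[190:290,205:325],None,fx=6,fy=6,interpolation=cv2.INTER_CUBIC))
E
```

```text
mat 4741 [171.2 255.9] ((456.466064453125, 288.4805908203125), (226.9301300048828, 167.5081329345703), 87.83800506591797) [0.456 0.288 0.003]
tray 4732 [390.5 258.9] ((452.4918518066406, -324.54217529296875), (165.94337463378906, 220.43045043945312), 85.57747650146484) [ 0.451 -0.331  0.004]
blue 60 [267.  235.9] ((512.5216674804688, 16.20973777770996), (8.835186958312988, 43.323883056640625), 5.107487201690674) [0.511 0.015 0.117]
blue 10 [252.5 263. ] ((440.5967712402344, 54.053428649902344), (0.001060590147972107, 23.859031677246094), 0.38915058970451355) [0.441 0.054 0.074]
blue 10 [275.5 261. ] ((446.254150390625, -6.86688232421875), (0.0010249688057228923, 23.857263565063477), 0.33699503540992737) [ 0.446 -0.007  0.073]
blue 10 [263.5 262. ] ((443.42364501953125, 24.920656204223633), (0.0010546521516516805, 23.855098724365234), 0.3637066185474396) [0.443 0.025 0.072]
red 22 [224.7 215.5] ((565.5473022460938, 125.68380737304688), (12.794642448425293, 34.745296478271484), 29.123987197875977) [0.566 0.128 0.084]
redtongue 22 [224.7 215.5] ((566.7429809570312, 127.75856018066406), (12.98666763305664, 35.26667404174805), 29.12393569946289) [0.566 0.128 0.084]
btn 88 [309.5 171.5] ((694.984130859375, -100.58688354492188), (25.339048385620117, 25.72418975830078), 89.98185729980469) [ 0.695 -0.101  0.022]
```

View pics/topz.png

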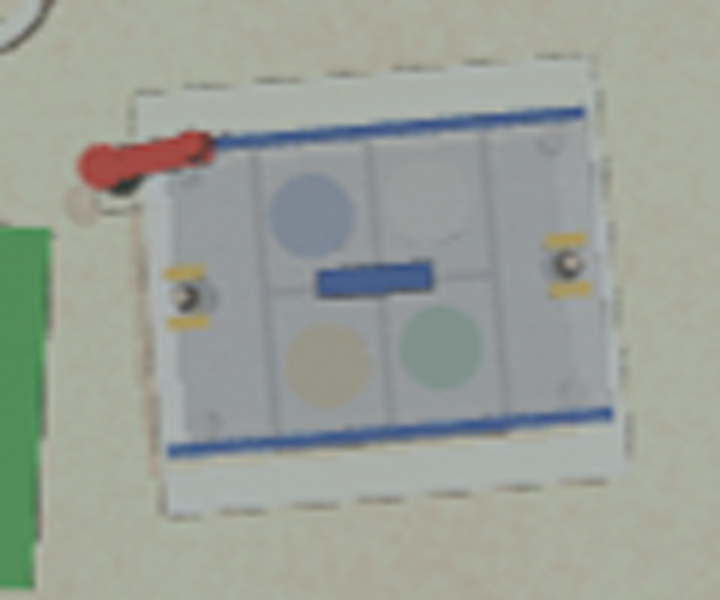

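All four jars are present: blue (+x,+y), white (+x,−y), yellow (−x,+y) and green (−x,−y). I'll compute the nest frame from the pins and the move to the latch.

```bash
cat >> h.py <<'E'
def plan(xyz,yawdeg):
    """shift in present tool axes to reach xyz, then tool-z turn (deg) to reach the yaw"""
    T=pose(get_obs()); d=T[:3,:3].T@(np.array(xyz)-T[:3,3]); y=np.degrees(np.arctan2(T[1,0],T[0,0]))
    print('shift mm',(d*1000).round(1),'turn',round(-((yawdeg-y+180)%360-180),2),'at',(T[:3,3]*1000).round(1),'yaw',round(y,2))
E
python3 - <<'E'
from h import *
np.set_printoptions(precision=4,suppress=True)
c=shot('top')
q=lambda x,y:(205+(x+.5)/6-.5,190+(y+.5)/6-.5)
a=atz(c,q(186,296),.103);b=atz(c,q(570,264),.103)
print('pins',a,b,'mid',(a+b)/2,np.linalg.norm(a-b)); d=a-b; yaw=np.degrees(np.arctan2(d[1],d[0]))-90; print('yaw',yaw)
print('grip',atz(c,q(375,279),.117)); 
l=atz(c,q(203,142),.114); p=atz(c,q(98,166),.1);print('lug',l,'pivot',p)
m=(a+b)/2; Rz=R.from_euler('z',yaw,degrees=True).as_matrix()
print('pred pivot',m+Rz@[.06,.117,0],'pred lug',m+Rz@[.06,.074,0])
plan([l[0]-.0,l[1],.26],90+yaw)
E
```

```text
pins [0.5035 0.0968 0.103 ] [ 0.5183 -0.069   0.103 ] mid [0.5109 0.0139 0.103 ] 0.16648246036363007
yaw 5.108909452231771
grip [0.5111 0.0149 0.117 ]
lug [0.5694 0.0894 0.114 ] pivot [0.5597 0.1362 0.1   ]
pred pivot [0.5603 0.1358 0.103 ] pred lug [0.5641 0.0929 0.103 ]
shift mm [ 574.4 -502.1  -54.5] turn -81.43 at [ 130.1 -534.4  205.4] yaw 13.68
```

jog_arm(
  rows=[
    [[0.026, -0.023, -0.006], 0, 0.06],
    [[0.026, -0.023, -0.006], 0, 0.06],
    [[0.026, -0.023, -0.006], 0, 0.06],
    [[0.026, -0.023, -0.006], 0, 0.06],
    [[0.026, -0.023, -0.006], 0, 0.06],
    [[0.026, -0.023, -0.006], 0, 0.06],
    [[0.026, -0.023, -0.006], 0, 0.06],
    [[0.026, -0.023, -0.006], 0, 0.06],
    [[0.026, -0.023, -0.006], 0, 0.06],
    [[0.026, -0.023, 0], 0, 0.06],
    [[0.026, -0.023, 0], 0, 0.06],
    [[0.026, -0.023, 0], 0, 0.06],
  ],
)

```text
time_s: 2.4
ee_pos: [0.3686, -0.1908, 0.2598]
eef_rot: [3.141, -0.001, 0.239]
force: [0.1, -0.7, 0.7]
grip_width: 0.0601
grip_force: 0.0
```

jog_arm(
  rows=[
    [[0.026, -0.023, 0], 0, 0.06],
    [[0.026, -0.023, 0], 0, 0.06],
    [[0.026, -0.023, 0], 0, 0.06],
    [[0.026, -0.023, 0], 0, 0.06],
    [[0.026, -0.023, 0], 0, 0.06],
    [[0.026, -0.023, 0], 0, 0.06],
    [[0.026, -0.023, 0], 0, 0.06],
    [[0.026, -0.023, 0], 0, 0.06],
    [[0.026, -0.02, 0], 0, 0.06],
    [[0.026, -0.02, 0], 0, 0.06],
    [[0, 0, 0], 0, 0.06],
  ],
)

```text
time_s: 3.32
ee_pos: [0.5693, 0.0904, 0.2584]
eef_rot: [-3.141, 0.001, 0.242]
force: [-1.3, -0.1, -0.5]
grip_width: 0.0597
grip_force: 0.0
```

jog_arm(
  rows=[
    [[0, 0, 0], -6.8, 0.06],
    [[0, 0, 0], -6.8, 0.06],
    [[0, 0, 0], -6.8, 0.06],
    [[0, 0, 0], -6.8, 0.06],
    [[0, 0, 0], -6.8, 0.06],
    [[0, 0, 0], -6.8, 0.06],
    [[0, 0, 0], -6.8, 0.06],
    [[0, 0, 0], -6.8, 0.06],
    [[0, 0, 0], -6.8, 0.06],
    [[0, 0, 0], -6.8, 0.06],
    [[0, 0, 0], -6.8, 0.06],
    [[0, 0, 0], -6.6, 0.06],
  ],
)

```text
time_s: 4.32
ee_pos: [0.5674, 0.0864, 0.2595]
eef_rot: [-3.142, 0.0, 1.665]
force: [0.1, -0.5, 0.1]
grip_width: 0.0599
grip_force: 0.0
```

Run:
```python
from h import *
np.set_printoptions(precision=4,suppress=True)
c=shot('wrist'); save(c,'w1'); print(np.array(c['T_tool_cam']))
for l,z in [('latch_lug',.1),('latch_pivot',.1),('cover_grip',.102)]:
    for d in spot_point(l,c)[:2]: u=px(d['at']); print(l,round(d['p'],2),np.round(u),atz(c,u,z),atdepth(c,u))
plan([.569,.0894,.26],95.1)
```

```text
[[-0.0006  0.9649  0.2627  0.0766]
 [ 1.      0.0006 -0.0002  0.0015]
 [-0.0003  0.2627 -0.9649 -0.1792]
 [ 0.      0.      0.      1.    ]]
latch_lug 0.55 [287. 186.] [0.57   0.0987 0.1   ] [0.5699 0.0993 0.1033]
latch_pivot 0.64 [285. 149.] [0.5646 0.1366 0.1   ] [0.5647 0.1353 0.0839]
cover_grip 0.78 [228. 257.] [0.5142 0.0158 0.102 ] [0.5384 0.0908 0.2737]
shift mm [ 2.7  1.7 -0.5] turn -0.27 at [567.5  86.5 259.5] yaw 94.83
```

View pics/w1.png

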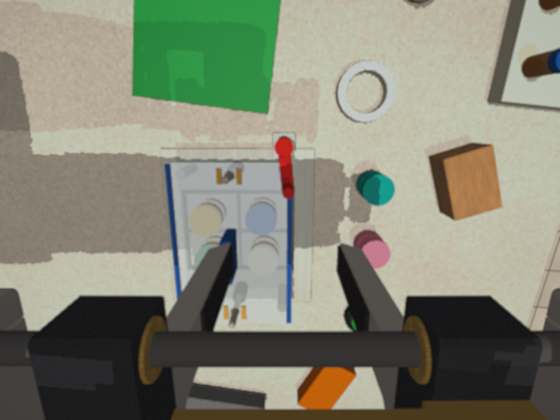

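The wrist view shows the latch pivot at (284,148) and the lug with its top at about (289,193). I'll measure both.

Run:
```python
from h import *
np.set_printoptions(precision=4,suppress=True)
c=shot('wrist')
for u in [(289,194),(289,190),(288,186)]: print(u,atz(c,u,.114),atdepth(c,u))
for u in [(284,148)]: print(u,atz(c,u,.086),atdepth(c,u))
for a,ce,p in blobs(c,(0,150,60),(8,255,255),50,(270,130,305,205)): print(a,ce,p.min(0),p.max(0))
e=[ (u,v,atdepth(c,(u,v))) for u in (285,289,292) for v in range(176,200,3)]
for x in e: print(x[0],x[1],x[2])
```

```text
(289, 194) [0.5728 0.0939 0.114 ] [0.5728 0.094  0.1143]
(289, 190) [0.5724 0.0979 0.114 ] [0.5725 0.0979 0.1136]
(288, 186) [0.5711 0.1018 0.114 ] [0.5714 0.1    0.104 ]
(284, 148) [0.5642 0.1362 0.086 ] [0.5642 0.1361 0.0841]
688 [284.9128 164.5087] [275. 137.] [292. 196.]
285 176 [0.5678 0.1067 0.0834]
285 179 [0.5681 0.1034 0.0831]
285 182 [0.5683 0.1002 0.0835]
285 185 [0.5684 0.0989 0.0939]
285 188 [0.5684 0.0991 0.1116]
285 191 [0.5686 0.0965 0.1136]
285 194 [0.5688 0.0936 0.114 ]
285 197 [0.5691 0.0905 0.1137]
289 176 [0.5721 0.1069 0.0829]
289 179 [0.5723 0.1037 0.083 ]
289 182 [0.5726 0.1006 0.0839]
289 185 [0.5725 0.0998 0.0973]
289 188 [0.5723 0.0995 0.1117]
289 191 [0.5725 0.0969 0.1141]
289 194 [0.5728 0.094  0.1143]
289 197 [0.5731 0.0908 0.1139]
292 176 [0.5753 0.1069 0.0813]
292 179 [0.5756 0.1038 0.0821]
292 182 [0.5759 0.1006 0.0824]
292 185 [0.5761 0.0975 0.0833]
292 188 [0.5757 0.0977 0.1012]
292 191 [0.5755 0.097  0.1134]
292 194 [0.5758 0.094  0.1133]
292 197 [0.5802 0.0688 0.0135]
```

jog_arm(
  rows=[
    [[0.007, 0.0046, 0.0], 0, 0.04],
    [[0, 0, 0.02], 0, 0.04],
    [[0, 0, 0.03], 0, 0.04],
    [[0, 0, 0.03], 0, 0.04],
    [[0, 0, 0.03], 0, 0.04],
    [[0, 0, 0.025], 0, 0.04],
    [[0, 0, 0.02], 0, 0.04],
    [[0, 0, 0.014], 0, 0.04],
    [[0, 0, 0], 0, 0.04],
    [[0, 0, 0], 0, 0.04],
  ],
)

```text
time_s: 5.4
ee_pos: [0.5716, 0.0944, 0.0904]
eef_rot: [-3.141, -0.0, 1.658]
force: [0.6, 0.5, 0.3]
grip_width: 0.0399
grip_force: 0.0
```

jog_arm(
  rows=[
    [[0, 0, 0], 0, 0.005],
    [[0, 0, 0], 0, 0.005],
    [[0, 0, 0], 0, 0.005],
    [[0, 0, 0], 0, 0.005],
    [[0, 0, 0], 0, 0.005],
    [[0, 0, 0], 0, 0.005],
  ],
  squeeze=8,
)

```text
time_s: 5.9
ee_pos: [0.5717, 0.0941, 0.0909]
eef_rot: [3.141, 0.0, 1.659]
force: [-1.6, -0.2, 3.8]
grip_width: 0.0116
grip_force: 8.0
```

jog_arm(
  rows=[
    [[0.0009, 0.0055, 0], 0, 0.005],
    [[0.0016, 0.0053, 0], 0, 0.005],
    [[0.0023, 0.0051, 0], 0, 0.005],
    [[0.0029, 0.0047, 0], 0, 0.005],
    [[0.0035, 0.0043, 0], 0, 0.005],
    [[0.004, 0.0038, 0], 0, 0.005],
    [[0.0045, 0.0033, 0], 0, 0.005],
    [[0.0048, 0.0027, 0], 0, 0.005],
    [[0.0052, 0.002, 0], 0, 0.005],
    [[0.0054, 0.0013, 0], 0, 0.005],
    [[0, 0, 0], 0, 0.005],
    [[0, 0, 0], 0, 0.005],
  ],
)

```text
time_s: 6.9
ee_pos: [0.6052, 0.1332, 0.0902]
eef_rot: [-3.138, -0.0, 1.66]
force: [-13.6, 0.2, 10.1]
grip_width: 0.0121
grip_force: 8.0
```

jog_arm(
  rows=[
    [[0, 0, 0], 0, 0.03],
    [[0, 0, 0], 0, 0.03],
    [[0, 0, 0], 0, 0.03],
    [[0, 0, 0], 0, 0.03],
    [[0, 0, -0.02], 0, 0.03],
    [[0, 0, -0.03], 0, 0.03],
    [[0, 0, -0.03], 0, 0.04],
    [[0, 0, -0.03], 0, 0.04],
    [[-0.02, -0.02, 0], 0, 0.04],
    [[-0.03, -0.03, 0], 0, 0.04],
    [[-0.03, -0.03, 0], 0, 0.04],
    [[0, 0, 0], 0, 0.04],
  ],
)

```text
time_s: 7.9
ee_pos: [0.5315, 0.0433, 0.2003]
eef_rot: [-3.14, 0.001, 1.657]
force: [0.1, -0.2, 0.8]
grip_width: 0.0402
grip_force: 0.0
```

Run:
```python
from h import *
np.set_printoptions(precision=4,suppress=True)
c=shot('wrist'); save(c,'w2')
for l,z in [('latch_lug',.1),('latch_pivot',.1),('cover_grip',.102)]:
    for d in spot_point(l,c)[:2]: u=px(d['at']); print(l,round(d['p'],2),np.round(u),atz(c,u,z),atdepth(c,u))
for a,ce,p in blobs(c,(105,150,40),(125,255,255),40): print('blue',a,ce,p.min(0),p.max(0),rect(c,p,.117),atdepth(c,ce))
plan([.511,.0145,.2],95.1)
```

```text
latch_lug 0.76 [386. 101.] [0.6056 0.1427 0.1   ] [0.6017 0.1415 0.114 ]
cover_grip 0.61 [260. 243.] [0.513  0.0148 0.102 ] [0.5137 0.0204 0.1167]
blue 819 [259.801  241.8523] [253. 210.] [266. 274.] ((513.7696533203125, 20.14881134033203), (10.867446899414062, 57.025962829589844), 4.057963848114014) [0.514  0.0211 0.117 ]
blue 649 [191.0046 208.2342] [183. 129.] [199. 296.] ((457.00128173828125, 36.81391906738281), (3.389512538909912, 142.16258239746094), 5.198945045471191) [0.4448 0.0331 0.0743]
blue 466 [332.9807 184.1073] [330. 128.] [336. 244.] ((569.2411499023438, 71.20018768310547), (3.3256912231445312, 94.24498748779297), 5.45673942565918) [0.5758 0.0675 0.0741]
blue 40 [328.375 315.4  ] [327. 308.] [331. 320.] ((579.8466796875, -41.8234748840332), (3.5769295692443848, 12.179683685302734), 6.870645523071289) [ 0.5879 -0.0694  0.0749]
shift mm [-30.5 -27.2   0.7] turn -0.01 at [535.4  47.2 200.7] yaw 95.09
```

View pics/w2.png

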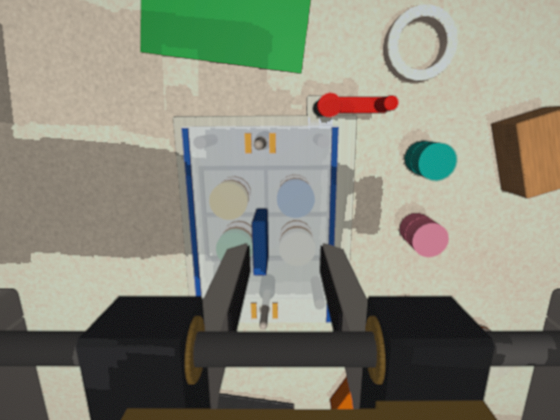

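The latch is fully aside, with its lug now at (388,103). The blue grip block is at (260,240), about (0.513, 0.0147). Now I'll descend on it.

jog_arm(
  rows=[
    [[-0.015, -0.012, 0], 0, 0.04],
    [[-0.0156, -0.0132, 0], 0, 0.04],
    [[0, 0, 0.02], 0, 0.04],
    [[0, 0, 0.025], 0, 0.04],
    [[0, 0, 0.025], 0, 0.04],
    [[0, 0, 0.02], 0, 0.04],
    [[0, 0, 0.015], 0, 0.04],
    [[0, 0, 0.011], 0, 0.04],
    [[0, 0, 0], 0, 0.04],
    [[0, 0, 0], 0, 0.04],
  ],
)

```text
time_s: 8.93
ee_pos: [0.5127, 0.0146, 0.0844]
eef_rot: [-3.141, -0.0, 1.66]
force: [1.2, 0.8, -0.0]
grip_width: 0.0402
grip_force: 0.0
```

jog_arm(
  rows=[
    [[0, 0, 0], 0, 0.02],
    [[0, 0, 0], 0, 0.02],
    [[0, 0, 0], 0, 0.02],
    [[0, 0, 0], 0, 0.005],
    [[0, 0, 0], 0, 0.005],
    [[0, 0, 0], 0, 0.005],
    [[0, 0, 0], 0, 0.005],
  ],
  squeeze=5,
)

```text
time_s: 9.52
ee_pos: [0.5124, 0.0141, 0.0849]
eef_rot: [3.141, 0.0, 1.659]
force: [-2.3, 0.2, 5.8]
grip_width: 0.0118
grip_force: 5.0
```

jog_arm(
  rows=[
    [[0, 0, 0], 0, 0.005],
    [[0, 0, 0], 0, 0.005],
    [[0, 0, 0], 0, 0.005],
    [[0, 0, -0.001], 0, 0.005],
    [[0, 0, -0.002], 0, 0.005],
    [[0, 0, -0.003], 0, 0.005],
    [[0, 0, -0.004], 0, 0.005],
    [[0, 0, 0], 0, 0.005],
  ],
  squeeze=30,
)

```text
time_s: 10.18
ee_pos: [0.5126, 0.0141, 0.0952]
eef_rot: [3.141, 0.0, 1.659]
force: [0.6, -0.6, -2.5]
grip_width: 0.0119
grip_force: 30.0
```

jog_arm(
  rows=[
    [[0, 0, -0.004], 0, 0.005],
    [[0, 0, -0.005], 0, 0.005],
    [[0, 0, -0.006], 0, 0.005],
    [[0, 0, -0.006], 0, 0.005],
    [[0, 0, -0.006], 0, 0.005],
    [[0, 0, -0.006], 0, 0.005],
    [[0, 0, -0.008], 0, 0.005],
    [[0, 0, -0.01], 0, 0.005],
    [[0, 0, -0.01], 0, 0.005],
    [[0, 0, -0.008], 0, 0.005],
    [[0, 0, -0.004], 0, 0.005],
    [[0, 0, 0], 0, 0.005],
  ],
)

```text
time_s: 11.18
ee_pos: [0.5127, 0.0141, 0.1686]
eef_rot: [3.14, 0.0, 1.659]
force: [0.7, -0.2, -3.3]
grip_width: 0.0118
grip_force: 30.0
```

Run:
```python
from h import *
print(get_obs()['moment'])
c=shot('scene'); save(c,'s1')
plan([.458,.289,.16],88)
```

```text
[-0.07838596 -0.11024117 -0.03764534]
shift mm [278.6 -29.8   7.8] turn 7.08 at [512.4  14.1 167.8] yaw 95.08
```

View pics/s1.png

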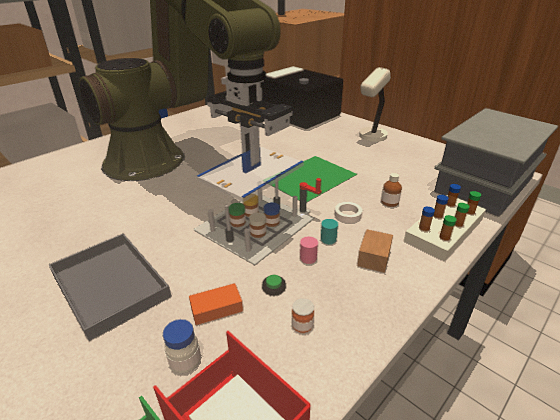

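The cover hangs level and clear, and the jars are visible in the nest. Next I carry it to the mat.

jog_arm(
  rows=[
    [[0.01, -0.001, 0], 0, 0.005],
    [[0.02, -0.002, 0], 0, 0.005],
    [[0.03, -0.003, 0], 0, 0.005],
    [[0.03, -0.004, 0], 0, 0.005],
    [[0.03, -0.004, 0], 0, 0.005],
    [[0.03, -0.004, 0], 0, 0.005],
    [[0.03, -0.004, 0], 0, 0.005],
    [[0.03, -0.003, 0], 0, 0.005],
    [[0.03, -0.003, 0], 0, 0.005],
    [[0.02, -0.002, 0], 0, 0.005],
    [[0.013, -0.001, 0], 0, 0.005],
    [[0.006, 0, 0], 0, 0.005],
  ],
)

```text
time_s: 12.23
ee_pos: [0.4558, 0.2909, 0.1669]
eef_rot: [-3.141, 0.0, 1.661]
force: [0.4, -0.4, -2.8]
grip_width: 0.0118
grip_force: 30.0
```

jog_arm(
  rows=[
    [[0, 0, 0], 2, 0.005],
    [[0, 0, 0], 3, 0.005],
    [[0, 0, 0], 2, 0.005],
    [[0, 0, 0.02], 0, 0.005],
    [[0, 0, 0.03], 0, 0.005],
    [[0, 0, 0.03], 0, 0.005],
    [[0, 0, 0.02], 0, 0.005],
    [[0, 0, 0.01], 0, 0.005],
    [[0, 0, 0], 0, 0.005],
    [[0, 0, 0], 0, 0.005],
  ],
)

```text
time_s: 13.07
ee_pos: [0.4571, 0.2891, 0.058]
eef_rot: [3.141, -0.0, 1.537]
force: [-0.5, -0.4, -3.0]
grip_width: 0.0116
grip_force: 30.0
```

Run:
```python
from h import *
c=shot('wrist'); save(c,'w3')
c2=shot('top')
for l in ('mat_top',):
    for d in spot_point(l,c2)[:1]: print(d,atz(c2,px(d['at']),.003))
plan([.457,.289,.035],88)
```

```text
shift mm [-0.6 -0.5 24. ] turn 0.07 at [457.5 289.6  59. ] yaw 88.07
```

View pics/w3.png

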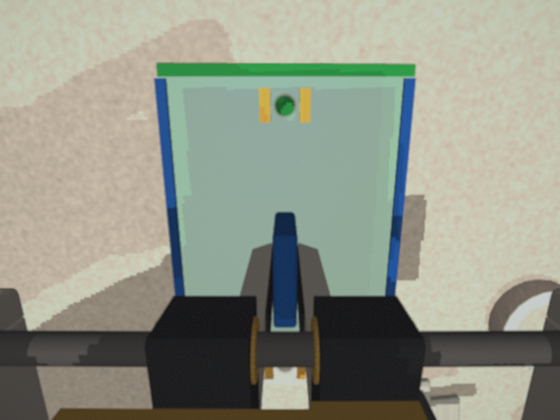

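The plate at the edges (160–410) lines up with the mat, and is square. I lower it slowly from here.

jog_arm(
  rows=[
    [[0, 0, 0.01], 0, 0.005],
    [[0, 0, 0.01], 0, 0.005],
    [[0, 0, 0.006], 0, 0.005],
    [[0, 0, 0.003], 0, 0.005],
    [[0, 0, 0.002], 0, 0.005],
    [[0, 0, 0.001], 0, 0.005],
    [[0, 0, 0], 0, 0.005],
    [[0, 0, 0], 0, 0.005],
  ],
)

```text
time_s: 13.88
ee_pos: [0.4566, 0.2893, 0.0259]
eef_rot: [-3.141, 0.0, 1.537]
force: [-4.5, -2.8, 4.6]
grip_width: 0.0115
grip_force: 30.0
```

Contact (Fz went from −3 to +4.6). Now release and lift.

jog_arm(
  rows=[
    [[0, 0, 0], 0, 0.03],
    [[0, 0, 0], 0, 0.03],
    [[0, 0, 0], 0, 0.03],
    [[0, 0, 0], 0, 0.03],
    [[0, 0, -0.01], 0, 0.03],
    [[0, 0, -0.02], 0, 0.03],
    [[0, 0, -0.03], 0, 0.03],
    [[0, 0, -0.04], 0, 0.05],
    [[0, 0, -0.04], 0, 0.06],
    [[0, 0, -0.03], 0, 0.06],
    [[0, 0, 0], 0, 0.06],
    [[0, 0, 0], 0, 0.06],
  ],
)

```text
time_s: 14.88
ee_pos: [0.4571, 0.2895, 0.1975]
eef_rot: [3.138, -0.002, 1.537]
force: [0.0, 0.4, -0.8]
grip_width: 0.0586
grip_force: 0.0
```

Run:
```python
from h import *
np.set_printoptions(precision=4,suppress=True)
c=shot('top'); save(c,'t2')
for l,z in [('jar0_c',.029),('jar1_c',.029),('jar2_c',.029),('jar3_c',.029),('tray',.004),('mat_top',.003),('cover',.003)]:
    for d in spot_point(l,c)[:2]: u=px(d['at']); print(l,round(d['p'],2),np.round(u),atz(c,u,z),atdepth(c,u))
plan([.512,.014,.22],95.1)
m=np.array([.5118,.0142]);Rz=R.from_euler('z',5,degrees=True).as_matrix()[:2,:2]
for n,a in dict(jar0=(36,27),jar3=(36,-27),jar2=(-36,27),jar1=(-36,-27)).items(): print(n,m+Rz@np.array(a)/1000)
```

```text
jar0_c 0.59 [268. 172.] [0.6927 0.0148 0.029 ] [0.6897 0.0144 0.0467]
jar0_c 0.54 [239. 176.] [0.6806 0.0973 0.029 ] [0.6778 0.0958 0.0461]
jar2_c 0.64 [255. 250.] [0.4746 0.0498 0.029 ] [0.4748 0.0485 0.053 ]
jar3_c 0.55 [275. 221.] [ 0.5546 -0.0048  0.029 ] [ 0.5533 -0.0049  0.0523]
tray 0.92 [391. 257.] [ 0.4569 -0.3313  0.004 ] [ 0.457  -0.331   0.0052]
tray 0.7 [347. 185.] [ 0.6593 -0.2102  0.004 ] [ 0.6556 -0.206   0.0302]
mat_top 0.38 [274. 223.] [ 0.5512 -0.0007  0.003 ] [ 0.5486 -0.0012  0.0529]
mat_top 0.27 [260. 249.] [0.4783 0.0382 0.003 ] [0.4786 0.0362 0.0531]
cover 0.92 [168. 256.] [0.4549 0.2957 0.003 ] [0.4563 0.2821 0.0574]
shift mm [-273.2   64.6  -25.1] turn -7.02 at [456.5 289.2 194.8] yaw 88.08
jar0 [0.5453 0.0442]
jar3 [ 0.55   -0.0096]
jar2 [0.4736 0.038 ]
jar1 [ 0.4783 -0.0158]
```

View pics/t2.png

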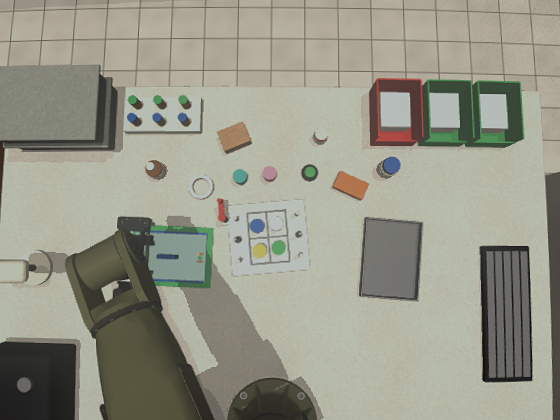

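The plate lies on the mat, and the caps are at blue (257,226), white (278,223), yellow (260,250) and green (279,248). Next I go above the nest for a close look.

jog_arm(
  rows=[
    [[-0.015, 0.002, -0.005], 0, 0.06],
    [[-0.03, 0.007, -0.005], 0, 0.06],
    [[-0.03, 0.007, -0.005], 0, 0.06],
    [[-0.03, 0.007, -0.005], 0, 0.06],
    [[-0.03, 0.008, -0.005], 0, 0.06],
    [[-0.03, 0.008, 0], 0, 0.06],
    [[-0.03, 0.008, 0], 0, 0.06],
    [[-0.03, 0.008, 0], 0, 0.06],
    [[-0.03, 0.007, 0], 0, 0.06],
    [[-0.018, 0.003, 0], -3.5, 0.06],
    [[0, 0, 0], -3.5, 0.06],
    [[0, 0, 0], 0, 0.06],
  ],
)

```text
time_s: 16.28
ee_pos: [0.5125, 0.0133, 0.2201]
eef_rot: [-3.141, -0.0, 1.661]
force: [-0.9, 0.2, 0.5]
grip_width: 0.0598
grip_force: 0.0
```

```bash
cat >> h.py <<'E'
caps=dict(blue=((105,120,40),(125,255,255)),green=((50,80,40),(80,255,255)),yellow=((20,100,60),(35,255,255)),white=((0,0,150),(180,45,255)))
def cap(c,col,z=.052,near=None):
    """cap blobs whose depth height is near z"""
    out=[]
    for a,ce,p in blobs(c,*caps[col],amin=60):
        w=[atdepth(c,q) for q in p]; w=np.array([x for x in w if x is not None and abs(x[2]-z)<.005])
        if len(w)>60:
            (x,y),r=cv2.minEnclosingCircle((w[:,:2]*1000).astype(np.float32)); out.append((a,ce.round(),round(x,1),round(y,1),round(r,1)))
    return out
E
python3 - <<'E'
from h import *
c=shot('wrist'); save(c,'w4')
for k in caps: print(k,cap(c,k))
plan([.512,.014,.22],95.1)
E
```

```text
blue [(np.int32(997), array([315., 168.]), 543.2, 45.3, 18.9)]
green [(np.int32(964), array([255., 217.]), 484.0, -14.2, 19.1)]
yellow [(np.int32(1099), array([250., 170.]), 475.7, 36.9, 19.3)]
white []
shift mm [ 0.1 -0.5  0.2] turn -0.12 at [512.5  14.  220.2] yaw 94.98
```

View pics/w4.png

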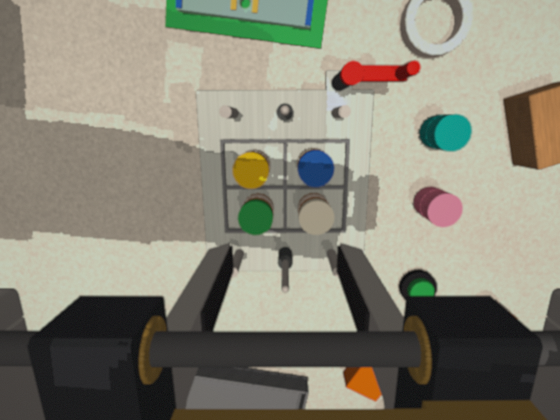

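The wrist view shows the caps in the pockets: yellow (250,170), blue (315,168), green (255,217), white (316,217). I'll take blue first.

jog_arm(
  rows=[
    [[0.015, 0.017, 0], 0, 0.055],
    [[0.0135, 0.0163, 0], 0, 0.055],
    [[0, 0, 0.03], 0, 0.055],
    [[0, 0, 0.035], 0, 0.055],
    [[0, 0, 0.035], 0, 0.055],
    [[0, 0, 0.035], 0, 0.055],
    [[0, 0, 0.025], 0, 0.055],
    [[0, 0, 0.02], 0, 0.055],
    [[0, 0, 0.012], 0, 0.055],
    [[0, 0, 0.008], 0, 0.055],
    [[0, 0, 0], 0, 0.055],
    [[0, 0, 0], 0, 0.055],
  ],
  squeeze=20,
)

```text
time_s: 17.33
ee_pos: [0.5436, 0.0458, 0.0212]
eef_rot: [3.141, 0.0, 1.659]
force: [0.2, 0.0, -0.3]
grip_width: 0.0555
grip_force: 0.0
```

jog_arm(
  rows=[
    [[0, 0, 0], 0, 0.04],
    [[0, 0, 0], 0, 0.036],
    [[0, 0, 0], 0, 0.03],
    [[0, 0, 0], 0, 0.03],
    [[0, 0, 0], 0, 0.03],
    [[0, 0, 0], 0, 0.03],
    [[0, 0, 0], 0, 0.03],
  ],
  squeeze=20,
)

```text
time_s: 17.92
ee_pos: [0.5436, 0.0456, 0.0213]
eef_rot: [3.14, 0.0, 1.659]
force: [-1.9, -0.0, 7.0]
grip_width: 0.0376
grip_force: 20.0
```

Gripped (37.6 mm). While the tray is unobstructed, I'll measure it by its rim height.

```bash
cat >> h.py <<'E'
def tray(names=('top','scene')):
    for n in names:
        c=shot(n); Z=c['range_z']; v,u=np.nonzero(Z>0)
        K=np.array(c['K']); p=cv2.undistortPoints(np.stack([u,v],1).astype(float)[:,None],K,np.array([c['k1'],0,0,0,0.]))[:,0]
        P=np.c_[p[:,0],-p[:,1],-np.ones(len(p))]*Z[v,u][:,None]; W=P@c['T'][:3,:3].T+c['T'][:3,3]
        m=(W[:,2]>.022)&(W[:,2]<.034)&(W[:,0]>.3)&(W[:,0]<.62)&(W[:,1]<-.2)&(W[:,1]>-.46)
        hsv=cv2.cvtColor(c['image'],cv2.COLOR_RGB2HSV)[v,u]; m&=(hsv[:,1]<90)&(hsv[:,2]<140)
        print('tray',n,m.sum(),cv2.minAreaRect((W[m][:,:2]*1000).astype(np.float32)))
        m2=(abs(W[:,2]-.004)<.002)&(hsv[:,2]<130)&(hsv[:,1]<90)&(W[:,0]>.3)&(W[:,0]<.62)&(W[:,1]<-.2)&(W[:,1]>-.46)
        print('  floor',m2.sum(),cv2.minAreaRect((W[m2][:,:2]*1000).astype(np.float32)))
E
python3 - <<'E'
from h import *
tray()
E
```

```text
tray top 504 ((477.30853271484375, -319.1461486816406), (180.9896240234375, 268.4122009277344), 85.51954650878906)
  floor 2209 ((450.4776916503906, -326.22552490234375), (158.77806091308594, 220.31129455566406), 85.51922607421875)
tray scene 1032 ((456.1118469238281, -328.8676452636719), (158.97084045410156, 223.81854248046875), 85.33597564697266)
  floor 4576 ((456.39495849609375, -329.53033447265625), (157.5362091064453, 222.11279296875), 85.25704193115234)
```

jog_arm(
  rows=[
    [[0, 0, -0.002], 0, 0.03],
    [[0, 0, -0.005], 0, 0.03],
    [[0, 0, -0.01], 0, 0.03],
    [[0, 0, -0.02], 0, 0.03],
    [[0, 0, -0.025], 0, 0.03],
    [[0, 0, -0.025], 0, 0.03],
    [[0, 0, -0.025], 0, 0.03],
    [[0, 0, -0.02], 0, 0.03],
    [[0, 0, -0.01], 0, 0.03],
    [[0, 0, -0.005], 0, 0.03],
    [[0, 0, 0], 0, 0.03],
  ],
)

```text
time_s: 18.93
ee_pos: [0.5433, 0.0456, 0.1681]
eef_rot: [3.14, 0.0, 1.659]
force: [0.6, 0.0, -0.7]
grip_width: 0.0376
grip_force: 20.0
```

jog_arm(
  rows=[
    [[-0.01, -0.002, 0], 0, 0.03],
    [[-0.025, -0.006, 0], 0, 0.03],
    [[-0.035, -0.007, 0], 0, 0.03],
    [[-0.035, -0.007, 0], 0, 0.03],
    [[-0.035, -0.008, 0], 0, 0.03],
    [[-0.035, -0.008, 0], 0, 0.03],
    [[-0.035, -0.008, 0], 0, 0.03],
    [[-0.035, -0.008, 0], 0, 0.03],
    [[-0.035, -0.007, 0], 0, 0.03],
    [[-0.035, -0.007, 0], 0, 0.03],
    [[-0.02, -0.004, 0], 0, 0.03],
    [[-0.009, -0.001, 0], 0, 0.03],
  ],
)

```text
time_s: 19.93
ee_pos: [0.4992, -0.3065, 0.1657]
eef_rot: [-3.139, -0.001, 1.657]
force: [-0.0, 0.8, -0.2]
grip_width: 0.0375
grip_force: 20.0
```

jog_arm(
  rows=[
    [[0, 0, 0], 4.8, 0.03],
    [[0, 0, 0], 4.8, 0.03],
    [[0, 0, 0], 0, 0.03],
    [[0, 0, 0.02], 0, 0.03],
    [[0, 0, 0.03], 0, 0.03],
    [[0, 0, 0.02], 0, 0.03],
    [[0, 0, 0.01], 0, 0.03],
    [[0, 0, 0], 0, 0.03],
  ],
)

```text
time_s: 20.6
ee_pos: [0.5, -0.3025, 0.085]
eef_rot: [-3.138, -0.002, 1.494]
force: [0.7, 0.5, -1.1]
grip_width: 0.0377
grip_force: 20.0
```

Run:
```python
from h import *
plan([.5011,-.3037,.0195],85.4)
c=shot('scene'); save(c,'s2'); tray(('scene',))
```

```text
shift mm [-1.2  1.5 65.5] turn 0.22 at [ 500.  -302.5   85. ] yaw 85.62
tray scene 964 ((456.2454528808594, -328.51763916015625), (159.60684204101562, 222.42962646484375), 85.30724334716797)
  floor 4163 ((458.36322021484375, -313.4738464355469), (192.7022247314453, 221.39462280273438), 84.05945587158203)
```

View pics/s2.png

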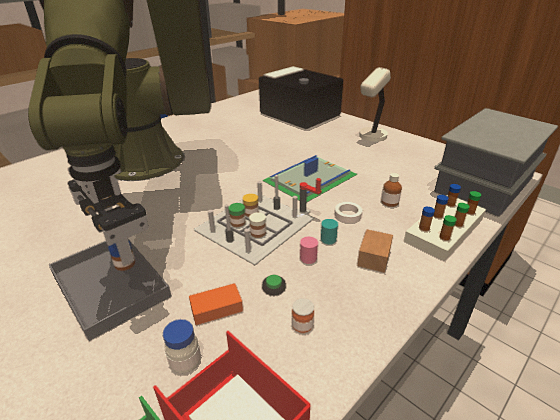

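The jar hangs over the tray as planned and the tray hasn't moved. Lower and release.

jog_arm(
  rows=[
    [[-0.001, 0.0015, 0.02], 0, 0.03],
    [[0, 0, 0.02], 0, 0.03],
    [[0, 0, 0.012], 0, 0.03],
    [[0, 0, 0.007], 0, 0.03],
    [[0, 0, 0.004], 0, 0.03],
    [[0, 0, 0.002], 0, 0.03],
    [[0, 0, 0], 0, 0.03],
    [[0, 0, 0], 0, 0.03],
  ],
)

```text
time_s: 21.37
ee_pos: [0.5027, -0.3049, 0.0233]
eef_rot: [3.141, 0.001, 1.492]
force: [0.4, 0.3, -0.7]
grip_width: 0.0376
grip_force: 20.0
```

jog_arm(
  rows=[
    [[0, 0, 0], 0, 0.042],
    [[0, 0, 0], 0, 0.05],
    [[0, 0, 0], 0, 0.055],
    [[0, 0, 0], 0, 0.055],
    [[0, 0, -0.02], 0, 0.055],
    [[0, 0, -0.03], 0, 0.055],
    [[0, 0, -0.035], 0, 0.055],
    [[0, 0, -0.035], 0, 0.055],
    [[0, 0, -0.03], 0, 0.055],
    [[0, 0, -0.01], -4.8, 0.055],
    [[0, 0, 0], -4.8, 0.055],
    [[0, 0, 0], 0, 0.055],
  ],
)

```text
time_s: 22.37
ee_pos: [0.5025, -0.3048, 0.1834]
eef_rot: [3.14, 0.001, 1.663]
force: [0.8, 0.2, -0.1]
grip_width: 0.055
grip_force: 0.0
```

Run:
```python
from h import *
c=shot('top')
print(atz(c,(278,223),.052))
plan([.484,-.0142,.18],95)
```

```text
[ 0.54818134 -0.01289173  0.052     ]
shift mm [290.9   7.2   2.5] turn 0.01 at [ 502.3 -304.6  182.5] yaw 95.01
```

jog_arm(
  rows=[
    [[0.01, 0, 0], 0, 0.055],
    [[0.025, 0.001, 0], 0, 0.055],
    [[0.03, 0.001, 0], 0, 0.055],
    [[0.03, 0.001, 0], 0, 0.055],
    [[0.03, 0.001, 0], 0, 0.055],
    [[0.03, 0.001, 0], 0, 0.055],
    [[0.03, 0.001, 0], 0, 0.055],
    [[0.03, 0.001, 0], 0, 0.055],
    [[0.03, 0, 0], 0, 0.055],
    [[0.025, 0, 0], 0, 0.055],
    [[0.015, 0, 0], 0, 0.055],
    [[0.006, 0, 0], 0, 0.055],
  ],
)

```text
time_s: 23.42
ee_pos: [0.4828, -0.0119, 0.182]
eef_rot: [-3.141, -0.0, 1.659]
force: [0.1, -0.1, -0.4]
grip_width: 0.0553
grip_force: 0.0
```

Run:
```python
from h import *
c=shot('wrist')
for k in caps: print(k,cap(c,k))
plan([.484,-.0142,.021],95)
c=shot('scene'); print('blue in tray',cap(c,'blue',.05)); tray(('scene',))
```

```text
blue []
green [(np.int32(1238), array([284., 206.]), 483.9, -14.0, 19.0)]
yellow [(np.int32(1402), array([280., 152.]), 475.7, 37.0, 19.2)]
white [(np.int32(270), array([359., 215.]), 551.7, -14.1, 14.0)]
shift mm [ -2.1   1.  161.1] turn 0.09 at [483.  -12.2 182.1] yaw 95.09
blue in tray [(np.int32(216), array([127., 273.]), 503.1, -305.0, 19.1)]
tray scene 1069 ((456.26324462890625, -328.6184997558594), (159.52590942382812, 222.72901916503906), 85.32942199707031)
  floor 4058 ((455.8987731933594, -329.5201110839844), (157.5694122314453, 221.93821716308594), 85.27802276611328)
```

Blue stands in the tray. Now green.

jog_arm(
  rows=[
    [[-0.002, 0.001, 0.02], 0, 0.055],
    [[0, 0, 0.03], 0, 0.055],
    [[0, 0, 0.035], 0, 0.055],
    [[0, 0, 0.03], 0, 0.055],
    [[0, 0, 0.02], 0, 0.055],
    [[0, 0, 0.015], 0, 0.055],
    [[0, 0, 0.008], 0, 0.055],
    [[0, 0, 0.003], 0, 0.055],
    [[0, 0, 0], 0, 0.055],
    [[0, 0, 0], 0, 0.055],
  ],
)

```text
time_s: 24.4
ee_pos: [0.4852, -0.0165, 0.0222]
eef_rot: [3.141, 0.0, 1.659]
force: [-0.2, 1.3, -0.5]
grip_width: 0.0552
grip_force: 0.0
```

jog_arm(
  rows=[
    [[0, 0, 0], 0, 0.04],
    [[0, 0, 0], 0, 0.036],
    [[0, 0, 0], 0, 0.03],
    [[0, 0, 0], 0, 0.03],
    [[0, 0, 0], 0, 0.03],
    [[0, 0, 0], 0, 0.03],
    [[0, 0, 0], 0, 0.03],
  ],
)

```text
time_s: 24.98
ee_pos: [0.4849, -0.0161, 0.022]
eef_rot: [3.141, 0.0, 1.66]
force: [-2.2, 0.8, 5.8]
grip_width: 0.0377
grip_force: 20.0
```

jog_arm(
  rows=[
    [[0, 0, -0.002], 0, 0.03],
    [[0, 0, -0.005], 0, 0.03],
    [[0, 0, -0.01], 0, 0.03],
    [[0, 0, -0.02], 0, 0.03],
    [[0, 0, -0.025], 0, 0.03],
    [[0, 0, -0.025], 0, 0.03],
    [[0, 0, -0.025], 0, 0.03],
    [[0, 0, -0.02], 0, 0.03],
    [[0, 0, -0.01], 0, 0.03],
    [[0, 0, -0.005], 0, 0.03],
    [[0, 0, 0], 0, 0.03],
  ],
)

```text
time_s: 25.9
ee_pos: [0.4848, -0.0161, 0.1691]
eef_rot: [3.14, 0.0, 1.66]
force: [-0.0, 0.6, -1.3]
grip_width: 0.0377
grip_force: 20.0
```

Run:
```python
from h import *
plan([.4969,-.3595,.165],85.4)
plan([.4114,-.2965,.165],85.4)
plan([.4069,-.3523,.165],85.4)
```

```text
shift mm [-343.2  -18.4    4.1] turn 9.69 at [484.8 -16.1 169.1] yaw 95.09
shift mm [-272.8  -98.     4. ] turn 9.69 at [484.8 -16.1 169.1] yaw 95.09
shift mm [-328.  -107.5    4. ] turn 9.69 at [484.8 -16.1 169.1] yaw 95.09
```

jog_arm(
  rows=[
    [[-0.01, -0.002, 0], 0, 0.03],
    [[-0.025, -0.008, 0], 0, 0.03],
    [[-0.033, -0.011, 0], 0, 0.03],
    [[-0.033, -0.011, 0], 0, 0.03],
    [[-0.033, -0.011, 0], 0, 0.03],
    [[-0.033, -0.011, 0], 0, 0.03],
    [[-0.033, -0.011, 0], 0, 0.03],
    [[-0.033, -0.011, 0], 0, 0.03],
    [[-0.033, -0.011, 0], 0, 0.03],
    [[-0.033, -0.011, 0], 0, 0.03],
    [[-0.02, -0.007, 0], 0, 0.03],
    [[-0.009, -0.0025, 0], 0, 0.03],
  ],
)

```text
time_s: 26.9
ee_pos: [0.4048, -0.3549, 0.1668]
eef_rot: [-3.14, -0.002, 1.657]
force: [0.4, 0.3, -0.6]
grip_width: 0.0375
grip_force: 20.0
```

jog_arm(
  rows=[
    [[0, 0, 0], 4.8, 0.03],
    [[0, 0, 0], 4.8, 0.03],
    [[0, 0, 0], 0, 0.03],
    [[0, 0, 0.02], 0, 0.03],
    [[0, 0, 0.03], 0, 0.03],
    [[0, 0, 0.02], 0, 0.03],
    [[0, 0, 0.01], 0, 0.03],
    [[0, 0, 0], 0, 0.03],
  ],
)

```text
time_s: 27.57
ee_pos: [0.4059, -0.3512, 0.0862]
eef_rot: [-3.138, -0.003, 1.494]
force: [0.2, -0.2, -0.6]
grip_width: 0.0374
grip_force: 20.0
```

Run:
```python
from h import *
tray(('scene',))
plan([.4069,-.3523,.021],85.4)
```

```text
tray scene 1022 ((455.6493835449219, -328.3350830078125), (159.92018127441406, 223.14854431152344), 85.32089233398438)
  floor 4105 ((455.595947265625, -329.5153503417969), (157.59024047851562, 225.78355407714844), 85.29031372070312)
shift mm [-0.5  0.5 67. ] turn 0.19 at [ 406.5 -351.9   88. ] yaw 85.59
```

jog_arm(
  rows=[
    [[0, 0, 0.02], 0, 0.03],
    [[0, 0, 0.02], 0, 0.03],
    [[0, 0, 0.013], 0, 0.03],
    [[0, 0, 0.008], 0, 0.03],
    [[0, 0, 0.004], 0, 0.03],
    [[0, 0, 0.002], 0, 0.03],
    [[0, 0, 0], 0, 0.03],
    [[0, 0, 0], 0, 0.03],
    [[0, 0, 0], 0, 0.03],
  ],
)

```text
time_s: 28.37
ee_pos: [0.407, -0.3526, 0.0223]
eef_rot: [3.141, 0.001, 1.492]
force: [-0.1, 0.4, 0.4]
grip_width: 0.0378
grip_force: 20.0
```

jog_arm(
  rows=[
    [[0, 0, 0.0015], 0, 0.03],
    [[0, 0, 0], 0, 0.03],
    [[0, 0, 0], 0, 0.042],
    [[0, 0, 0], 0, 0.05],
    [[0, 0, 0], 0, 0.055],
    [[0, 0, 0], 0, 0.055],
    [[0, 0, -0.02], 0, 0.055],
    [[0, 0, -0.03], 0, 0.055],
    [[0, 0, -0.035], 0, 0.055],
    [[0, 0, -0.035], 0, 0.055],
    [[0, 0, -0.03], 0, 0.055],
    [[0, 0, -0.01], 0, 0.055],
  ],
)

```text
time_s: 29.37
ee_pos: [0.4077, -0.3532, 0.1847]
eef_rot: [3.137, 0.004, 1.492]
force: [0.8, -0.0, 0.4]
grip_width: 0.055
grip_force: 0.0
```

jog_arm(
  rows=[
    [[0, 0, 0], -4.8, 0.055],
    [[0, 0, 0], -4.8, 0.055],
    [[0.02, 0.004, 0], 0, 0.055],
    [[0.03, 0.008, 0], 0, 0.055],
    [[0.03, 0.01, 0], 0, 0.055],
    [[0.03, 0.01, 0], 0, 0.055],
    [[0.03, 0.01, 0], 0, 0.055],
    [[0.03, 0.01, 0], 0, 0.055],
    [[0.03, 0.01, 0], 0, 0.055],
    [[0.03, 0.01, 0], 0, 0.055],
    [[0.03, 0.01, 0], 0, 0.055],
    [[0.03, 0.01, 0], 0, 0.055],
  ],
)

```text
time_s: 30.37
ee_pos: [0.4725, -0.0537, 0.1794]
eef_rot: [-3.141, -0.0, 1.659]
force: [0.6, -0.1, 0.4]
grip_width: 0.0549
grip_force: 0.0
```

Run:
```python
from h import *
c=shot('wrist'); save(c,'w5')
for k in caps: print(k,cap(c,k))
plan([.4757,.037,.19],95)
plan([.550,-.011,.19],95)
c=shot('scene'); print([ (k,cap(c,k,.05)) for k in ('blue','green')]); tray(('scene',))
```

```text
blue [(np.int32(271), array([291., 403.]), 503.0, -292.4, 14.4)]
green []
yellow [(np.int32(1564), array([296., 105.]), 475.8, 37.2, 19.2)]
white [(np.int32(2327), array([367., 157.]), 550.4, -7.8, 19.3)]
shift mm [ 86.3  10.2 -10.4] turn 0.19 at [473.3 -49.9 179.5] yaw 95.19
shift mm [ 31.8  79.9 -10.5] turn 0.19 at [473.3 -49.9 179.5] yaw 95.19
[('blue', [(np.int32(232), array([126., 274.]), 503.2, -305.0, 19.1)]), ('green', [(np.int32(278), array([ 83., 262.]), 408.4, -349.8, 19.5)])]
tray scene 1108 ((456.48760986328125, -328.8580322265625), (159.3199920654297, 224.10397338867188), 85.38513946533203)
  floor 3669 ((457.0360107421875, -330.4292297363281), (157.46572875976562, 222.94544982910156), 85.76276397705078)
```

Green stands. Next is white at (550, −8).

jog_arm(
  rows=[
    [[0.012, 0.025, 0], 0, 0.055],
    [[0.012, 0.03, 0], 0, 0.055],
    [[0.011, 0.0255, 0], 0, 0.055],
    [[0, 0, 0.02], 0, 0.055],
    [[0, 0, 0.03], 0, 0.055],
    [[0, 0, 0.035], 0, 0.055],
    [[0, 0, 0.03], 0, 0.055],
    [[0, 0, 0.02], 0, 0.055],
    [[0, 0, 0.015], 0, 0.055],
    [[0, 0, 0.007], 0, 0.055],
    [[0, 0, 0.001], 0, 0.055],
    [[0, 0, 0], 0, 0.055],
  ],
)

```text
time_s: 31.52
ee_pos: [0.5498, -0.0139, 0.0221]
eef_rot: [-3.142, 0.0, 1.659]
force: [-0.2, -0.6, 0.8]
grip_width: 0.0546
grip_force: 0.0
```

jog_arm(
  rows=[
    [[0, 0, 0], 0, 0.04],
    [[0, 0, 0], 0, 0.036],
    [[0, 0, 0], 0, 0.03],
    [[0, 0, 0], 0, 0.03],
    [[0, 0, 0], 0, 0.03],
    [[0, 0, 0], 0, 0.03],
    [[0, 0, 0], 0, 0.03],
  ],
)

```text
time_s: 32.1
ee_pos: [0.5501, -0.0134, 0.0228]
eef_rot: [3.14, 0.0, 1.66]
force: [-1.6, -0.8, 6.2]
grip_width: 0.0379
grip_force: 20.0
```

jog_arm(
  rows=[
    [[0, 0, -0.002], 0, 0.03],
    [[0, 0, -0.005], 0, 0.03],
    [[0, 0, -0.01], 0, 0.03],
    [[0, 0, -0.02], 0, 0.03],
    [[0, 0, -0.025], 0, 0.03],
    [[0, 0, -0.025], 0, 0.03],
    [[0, 0, -0.025], 0, 0.03],
    [[0, 0, -0.02], 0, 0.03],
    [[0, 0, -0.01], 0, 0.03],
    [[0, 0, -0.005], 0, 0.03],
    [[0, 0, 0], 0, 0.03],
  ],
)

```text
time_s: 33.02
ee_pos: [0.5498, -0.0133, 0.1696]
eef_rot: [3.141, 0.0, 1.66]
force: [-0.2, 0.7, 0.1]
grip_width: 0.0375
grip_force: 20.0
```

Run:
```python
from h import *
plan([.498,-.3595,.165],85.4)
tray(('scene',))
```

```text
shift mm [-340.2  -82.3    4.6] turn 9.69 at [549.8 -13.3 169.6] yaw 95.09
tray scene 1077 ((455.755615234375, -328.5992126464844), (159.45758056640625, 223.36135864257812), 85.30232238769531)
  floor 3617 ((456.3790283203125, -330.41351318359375), (157.15130615234375, 221.81834411621094), 85.68939208984375)
```

jog_arm(
  rows=[
    [[-0.01, -0.002, 0], 0, 0.03],
    [[-0.025, -0.006, 0], 0, 0.03],
    [[-0.034, -0.008, 0], 0, 0.03],
    [[-0.034, -0.008, 0], 0, 0.03],
    [[-0.034, -0.008, 0], 0, 0.03],
    [[-0.034, -0.008, 0], 0, 0.03],
    [[-0.034, -0.008, 0], 0, 0.03],
    [[-0.034, -0.008, 0], 0, 0.03],
    [[-0.034, -0.008, 0], 0, 0.03],
    [[-0.034, -0.008, 0], 0, 0.03],
    [[-0.022, -0.007, 0], 0, 0.03],
    [[-0.011, -0.003, 0], 0, 0.03],
  ],
)

```text
time_s: 34.07
ee_pos: [0.4963, -0.3622, 0.1673]
eef_rot: [-3.14, -0.001, 1.657]
force: [-0.5, 0.3, -1.9]
grip_width: 0.0376
grip_force: 20.0
```

jog_arm(
  rows=[
    [[0, 0, 0], 4.8, 0.03],
    [[0, 0, 0], 4.8, 0.03],
    [[0, 0, 0], 0, 0.03],
    [[0, 0, 0.02], 0, 0.03],
    [[0, 0, 0.03], 0, 0.03],
    [[0, 0, 0.02], 0, 0.03],
    [[0, 0, 0.01], 0, 0.03],
    [[0, 0, 0], 0, 0.03],
    [[0, 0, 0], 0, 0.03],
  ],
)

```text
time_s: 34.82
ee_pos: [0.4984, -0.3591, 0.0894]
eef_rot: [-3.142, -0.0, 1.493]
force: [0.1, -0.2, 0.0]
grip_width: 0.0373
grip_force: 20.0
```

Run:
```python
from h import *
tray(('scene',))
plan([.498,-.3595,.021],85.4)
```

```text
tray scene 938 ((456.47113037109375, -328.67877197265625), (159.46665954589844, 222.01515197753906), 85.34425354003906)
  floor 3364 ((435.1534423828125, -327.5324401855469), (157.9043426513672, 265.20013427734375), 85.263916015625)
shift mm [-0.1 -0.8 69.2] turn 0.15 at [ 498.7 -359.4   90.2] yaw 85.55
```

jog_arm(
  rows=[
    [[0, 0, 0.02], 0, 0.03],
    [[0, 0, 0.02], 0, 0.03],
    [[0, 0, 0.013], 0, 0.03],
    [[0, 0, 0.008], 0, 0.03],
    [[0, 0, 0.005], 0, 0.03],
    [[0, 0, 0.0025], 0, 0.03],
    [[0, 0, 0.001], 0, 0.03],
    [[0, 0, 0], 0, 0.03],
    [[0, 0, 0], 0, 0.03],
  ],
)

```text
time_s: 35.62
ee_pos: [0.4985, -0.3596, 0.0208]
eef_rot: [3.141, 0.001, 1.492]
force: [-2.8, 2.6, 6.4]
grip_width: 0.0372
grip_force: 20.0
```

jog_arm(
  rows=[
    [[0, 0, 0], 0, 0.03],
    [[0, 0, 0], 0, 0.042],
    [[0, 0, 0], 0, 0.05],
    [[0, 0, 0], 0, 0.055],
    [[0, 0, 0], 0, 0.055],
    [[0, 0, -0.02], 0, 0.055],
    [[0, 0, -0.03], 0, 0.055],
    [[0, 0, -0.035], 0, 0.055],
    [[0, 0, -0.035], 0, 0.055],
    [[0, 0, -0.03], 0, 0.055],
    [[0, 0, -0.01], 0, 0.055],
    [[0, 0, 0], 0, 0.055],
  ],
)

```text
time_s: 36.62
ee_pos: [0.499, -0.3598, 0.1822]
eef_rot: [3.138, 0.003, 1.492]
force: [-0.5, 0.4, 0.0]
grip_width: 0.0549
grip_force: 0.0
```

jog_arm(
  rows=[
    [[0, 0, 0], -4.8, 0.055],
    [[0, 0, 0], -4.8, 0.055],
    [[0.02, 0, 0], 0, 0.055],
    [[0.035, 0, 0], 0, 0.055],
    [[0.035, 0, 0], 0, 0.055],
    [[0.035, 0, 0], 0, 0.055],
    [[0.035, 0, 0], 0, 0.055],
    [[0.035, 0, 0], 0, 0.055],
    [[0.035, 0, 0], 0, 0.055],
    [[0.035, 0, 0], 0, 0.055],
    [[0.03, 0, 0], 0, 0.055],
    [[0, 0, 0], 0, 0.055],
  ],
)

```text
time_s: 37.62
ee_pos: [0.4708, -0.0614, 0.1777]
eef_rot: [-3.139, -0.002, 1.663]
force: [1.0, -0.6, 0.2]
grip_width: 0.0549
grip_force: 0.0
```

Run:
```python
from h import *
c=shot('wrist')
for k in caps: print(k,cap(c,k))
plan([.4758,.0372,.021],95)
c=shot('scene'); print([ (k,cap(c,k,.05)) for k in ('blue','green','white')]); tray(('scene',))
```

```text
blue [(np.int32(399), array([293., 402.]), 503.3, -296.7, 17.2)]
green []
yellow [(np.int32(1621), array([299.,  96.]), 475.7, 37.3, 19.3)]
white []
shift mm [ 99.6  14.1 156.9] turn 0.27 at [471.3 -63.4 177.9] yaw 95.27
[('blue', [(np.int32(213), array([127., 273.]), 502.8, -304.7, 19.1)]), ('green', [(np.int32(281), array([ 83., 262.]), 407.3, -348.7, 20.1)]), ('white', [(np.int32(2234), array([235., 404.]), 868.0, -338.3, 61.7), (np.int32(254), array([303., 307.]), 801.8, -131.5, 17.9)])]
tray scene 1143 ((455.867431640625, -328.53509521484375), (159.544189453125, 223.3580780029297), 85.3159408569336)
  floor 3029 ((456.21038818359375, -329.4609680175781), (158.54617309570312, 222.38685607910156), 85.47650146484375)
```

Now the yellow jar.

jog_arm(
  rows=[
    [[0.03, 0.005, 0], 0, 0.055],
    [[0.04, 0.005, 0], 0, 0.055],
    [[0.029, 0.004, 0], 0, 0.055],
    [[0, 0, 0.02], 0, 0.055],
    [[0, 0, 0.03], 0, 0.055],
    [[0, 0, 0.035], 0, 0.055],
    [[0, 0, 0.03], 0, 0.055],
    [[0, 0, 0.02], 0, 0.055],
    [[0, 0, 0.014], 0, 0.055],
    [[0, 0, 0.007], 0, 0.055],
    [[0, 0, 0], 0, 0.055],
    [[0, 0, 0], 0, 0.055],
  ],
)

```text
time_s: 38.77
ee_pos: [0.4774, 0.0338, 0.0235]
eef_rot: [-3.141, -0.0, 1.659]
force: [-0.0, -0.3, -0.0]
grip_width: 0.0549
grip_force: 0.0
```

jog_arm(
  rows=[
    [[0, 0, 0], 0, 0.04],
    [[0, 0, 0], 0, 0.036],
    [[0, 0, 0], 0, 0.03],
    [[0, 0, 0], 0, 0.03],
    [[0, 0, 0], 0, 0.03],
    [[0, 0, 0], 0, 0.03],
    [[0, 0, 0], 0, 0.03],
  ],
)

```text
time_s: 39.35
ee_pos: [0.4775, 0.0344, 0.0241]
eef_rot: [3.141, 0.0, 1.66]
force: [-2.1, -1.2, 7.0]
grip_width: 0.0379
grip_force: 20.0
```

jog_arm(
  rows=[
    [[0, 0, -0.002], 0, 0.03],
    [[0, 0, -0.005], 0, 0.03],
    [[0, 0, -0.01], 0, 0.03],
    [[0, 0, -0.02], 0, 0.03],
    [[0, 0, -0.025], 0, 0.03],
    [[0, 0, -0.025], 0, 0.03],
    [[0, 0, -0.025], 0, 0.03],
    [[0, 0, -0.02], 0, 0.03],
    [[0, 0, -0.01], 0, 0.03],
    [[0, 0, -0.005], 0, 0.03],
    [[0, 0, 0], 0, 0.03],
  ],
)

```text
time_s: 40.27
ee_pos: [0.4773, 0.0345, 0.1711]
eef_rot: [3.141, 0.0, 1.66]
force: [-0.2, 0.8, -0.6]
grip_width: 0.0376
grip_force: 20.0
```

Run:
```python
from h import *
plan([.4114,-.2965,.165],85.4)
tray(('scene',))
c=shot('scene'); im=cv2.cvtColor(c['image'],cv2.COLOR_RGB2BGR); cv2.imwrite('pics/s3.png',cv2.resize(im[220:340,40:180],None,fx=5,fy=5,interpolation=cv2.INTER_CUBIC))
```

```text
shift mm [-323.8  -95.     6. ] turn 9.68 at [477.3  34.5 171.1] yaw 95.08
tray scene 1141 ((456.2246398925781, -328.50396728515625), (159.78732299804688, 223.9652557373047), 85.30847930908203)
  floor 3023 ((456.5124206542969, -330.43585205078125), (157.34814453125, 221.5677947998047), 85.6930160522461)
```

View pics/s3.png

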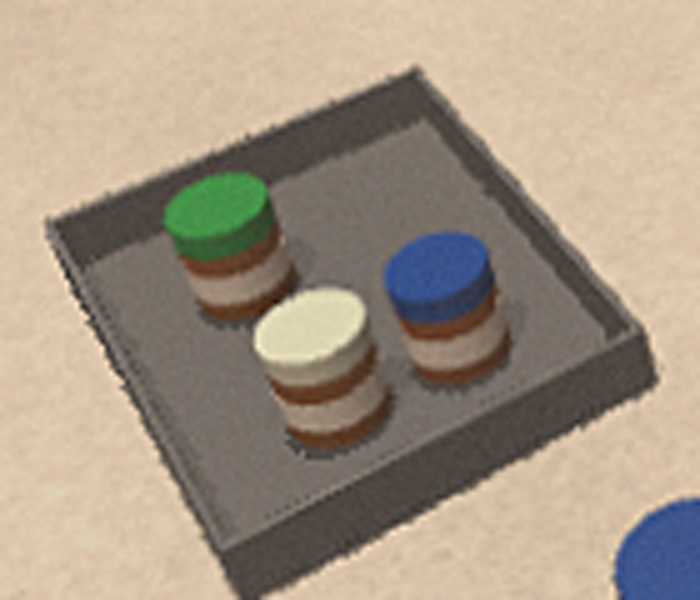

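The three jars stand upright in the tray, and the free corner is at the top right (around 420,180). Yellow goes there.

jog_arm(
  rows=[
    [[-0.01, -0.002, 0], 0, 0.03],
    [[-0.025, -0.007, 0], 0, 0.03],
    [[-0.032, -0.01, 0], 0, 0.03],
    [[-0.032, -0.01, 0], 0, 0.03],
    [[-0.032, -0.01, 0], 0, 0.03],
    [[-0.032, -0.01, 0], 0, 0.03],
    [[-0.032, -0.01, 0], 0, 0.03],
    [[-0.032, -0.01, 0], 0, 0.03],
    [[-0.032, -0.01, 0], 0, 0.03],
    [[-0.032, -0.009, 0], 0, 0.03],
    [[-0.021, -0.005, 0], 0, 0.03],
    [[-0.01, -0.002, 0], 0, 0.03],
  ],
)

```text
time_s: 41.37
ee_pos: [0.4096, -0.2973, 0.1694]
eef_rot: [-3.14, -0.001, 1.657]
force: [0.8, -0.2, -1.1]
grip_width: 0.0373
grip_force: 20.0
```

jog_arm(
  rows=[
    [[0, 0, 0], 4.8, 0.03],
    [[0, 0, 0], 4.8, 0.03],
    [[0, 0, 0], 0, 0.03],
    [[0, 0, 0.02], 0, 0.03],
    [[0, 0, 0.03], 0, 0.03],
    [[0, 0, 0.02], 0, 0.03],
    [[0, 0, 0.01], 0, 0.03],
    [[0, 0, 0], 0, 0.03],
    [[0, 0, 0], 0, 0.03],
  ],
)

```text
time_s: 42.12
ee_pos: [0.4113, -0.2946, 0.0908]
eef_rot: [-3.141, -0.0, 1.493]
force: [0.5, 0.1, -0.5]
grip_width: 0.0375
grip_force: 20.0
```

Run:
```python
from h import *
tray(('scene',))
plan([.4114,-.2965,.0225],85.4)
```

```text
tray scene 1072 ((456.03228759765625, -328.32415771484375), (160.03358459472656, 222.43106079101562), 85.31015014648438)
  floor 3041 ((457.7659912109375, -319.3457946777344), (178.0729217529297, 222.63352966308594), 85.32744598388672)
shift mm [-1.5 -0.1 69. ] turn 0.15 at [ 411.6 -294.9   91.5] yaw 85.55
```

jog_arm(
  rows=[
    [[0, 0, 0.02], 0, 0.03],
    [[0, 0, 0.02], 0, 0.03],
    [[0, 0, 0.013], 0, 0.03],
    [[0, 0, 0.008], 0, 0.03],
    [[0, 0, 0.005], 0, 0.03],
    [[0, 0, 0.0025], 0, 0.03],
    [[0, 0, 0.001], 0, 0.03],
    [[0, 0, 0], 0, 0.03],
    [[0, 0, 0], 0, 0.03],
  ],
)

```text
time_s: 42.92
ee_pos: [0.4115, -0.2951, 0.0222]
eef_rot: [3.14, 0.001, 1.492]
force: [-2.1, 2.0, 6.4]
grip_width: 0.0374
grip_force: 20.0
```

jog_arm(
  rows=[
    [[0, 0, 0], 0, 0.03],
    [[0, 0, 0], 0, 0.042],
    [[0, 0, 0], 0, 0.05],
    [[0, 0, 0], 0, 0.055],
    [[0, 0, 0], 0, 0.055],
    [[0, 0, -0.02], 0, 0.055],
    [[0, 0, -0.03], 0, 0.055],
    [[0, 0, -0.035], 0, 0.055],
    [[0, 0, -0.035], 0, 0.055],
    [[0, 0, -0.03], 0, 0.055],
    [[0, 0, -0.01], 0, 0.055],
    [[0, 0, 0], 0, 0.055],
  ],
)

```text
time_s: 43.92
ee_pos: [0.4119, -0.2953, 0.1833]
eef_rot: [3.138, 0.003, 1.492]
force: [-0.0, 0.1, -0.0]
grip_width: 0.0549
grip_force: 0.0
```

Run:
```python
from h import *
plan([.695,-.1,.12],85.4)
```

```text
shift mm [217.2 266.6  63.7] turn 0.08 at [ 411.9 -295.3  183.3] yaw 85.48
```

jog_arm(
  rows=[
    [[0.006, 0.01, 0], 0, 0.02],
    [[0.013, 0.025, 0], 0, 0],
    [[0.015, 0.03, 0], 0, 0],
    [[0.015, 0.03, 0], 0, 0],
    [[0.015, 0.03, 0], 0, 0],
    [[0.015, 0.03, 0], 0, 0],
    [[0.015, 0.03, 0], 0, 0],
    [[0.015, 0.03, 0], 0, 0],
    [[0.015, 0.03, 0], 0, 0],
    [[0.013, 0.022, 0], 0, 0],
    [[0, 0, 0], 0, 0],
    [[0, 0, 0], 0, 0],
  ],
  squeeze=5,
)

```text
time_s: 44.92
ee_pos: [0.6883, -0.1775, 0.177]
eef_rot: [-3.137, -0.001, 1.494]
force: [-0.5, 0.1, 0.3]
grip_width: 0.0002
grip_force: 0.0
```

Run:
```python
from h import *
np.set_printoptions(precision=4,suppress=True)
c=shot('wrist')
for a,ce,p in blobs(c,(50,80,40),(80,255,255),60): print(a,ce,atdepth(c,ce),rect(c,p,atdepth(c,ce)[2]))
for d in spot_point('confirm_top',c)[:2]: print(d['p'],px(d['at']),atdepth(c,px(d['at'])))
plan([.695,-.1,.05],85.4)
c=shot('scene'); print([ (k,cap(c,k,.05)) for k in ('blue','green','yellow')]); tray(('scene',)); save(c,'s4')
```

```text
924 [287.71   121.9913] [ 0.698  -0.1016  0.022 ] ((697.8329467773438, -101.75757598876953), (31.83477210998535, 32.00773239135742), 85.56011962890625)
605 [ 50.6479 375.8926] [ 0.4147 -0.3521  0.05  ] ((417.6363830566406, -353.9586486816406), (32.239501953125, 35.302181243896484), 86.01582336425781)
0.87 (289.804, 120.796) [ 0.7001 -0.1006  0.022 ]
shift mm [ 79.3   1.6 129.1] turn 0.07 at [ 687.4 -179.   179. ] yaw 85.47
[('blue', [(np.int32(216), array([127., 273.]), 502.8, -304.7, 19.1)]), ('green', [(np.int32(278), array([ 83., 262.]), 408.1, -350.1, 20.1)]), ('yellow', [(np.int32(176), array([111., 249.]), 412.3, -292.1, 19.3)])]
tray scene 1016 ((456.348388671875, -328.9104919433594), (159.0011444091797, 221.81536865234375), 85.33106994628906)
  floor 998 ((456.4440612792969, -329.39697265625), (157.82176208496094, 221.70297241210938), 85.24156951904297)
```

View pics/s4.png

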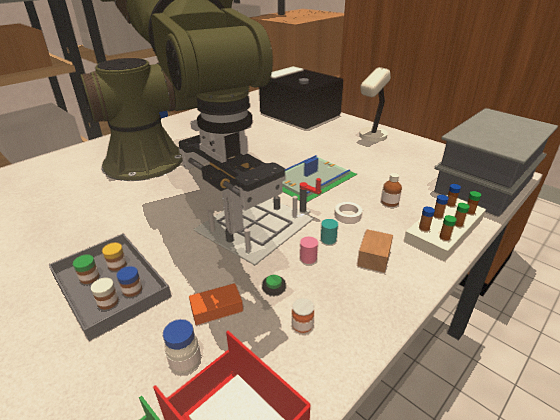

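All four jars stand in the tray and the nest is empty. The button is at (274,284) in the picture, about (0.697, −0.1015) with its top at 0.022. Now I press it.

jog_arm(
  rows=[
    [[0.02, 0.001, 0], 0, 0],
    [[0.03, 0.0015, 0], 0, 0],
    [[0.02, 0.001, 0], 0, 0],
    [[0.008, 0, 0], 0, 0],
    [[0, 0, 0.03], 0, 0],
    [[0, 0, 0.04], 0, 0],
    [[0, 0, 0.035], 0, 0],
    [[0, 0, 0.025], 0, 0],
    [[0, 0, 0.014], 0, 0],
    [[0, 0, 0.004], 0, 0],
    [[0, 0, 0], 0, 0],
    [[0, 0, 0], 0, 0],
  ],
)

```text
time_s: 46.12
ee_pos: [0.6985, -0.1022, 0.0349]
eef_rot: [3.139, 0.0, 1.492]
force: [-0.0, 0.8, 0.2]
grip_width: 0.0007
grip_force: 0.0
```

jog_arm(
  rows=[
    [[0, 0, 0.005], 0, 0],
    [[0, 0, 0.004], 0, 0],
    [[0, 0, 0.003], 0, 0],
    [[0, 0, 0.002], 0, 0],
    [[0, 0, 0.002], 0, 0],
    [[0, 0, 0.001], 0, 0],
    [[0, 0, 0.001], 0, 0],
    [[0, 0, 0], 0, 0],
    [[0, 0, 0], 0, 0],
  ],
)

```text
time_s: 46.87
ee_pos: [0.6981, -0.1017, 0.0162]
eef_rot: [3.14, 0.0, 1.492]
force: [-2.8, 0.5, 10.6]
grip_width: 0.0007
grip_force: 5.2
```

jog_arm(
  rows=[
    [[0, 0, 0.001], 0, 0],
    [[0, 0, 0.001], 0, 0],
    [[0, 0, 0], 0, 0],
    [[0, 0, 0], 0, 0],
  ],
)

```text
time_s: 47.2
ee_pos: [0.6982, -0.1017, 0.0159]
eef_rot: [3.14, 0.0, 1.492]
force: [-9.9, 1.4, 24.6]
grip_width: 0.001
grip_force: 12.0
```

jog_arm(
  rows=[
    [[0, 0, -0.005], 0, 0],
    [[0, 0, -0.015], 0, 0],
    [[0, 0, -0.03], 0, 0],
    [[0, 0, -0.035], 0, 0],
    [[0, 0, -0.035], 0, 0],
    [[0, 0, -0.03], 0, 0],
    [[0, 0, 0], 0, 0],
    [[0, 0, 0], 0, 0],
  ],
)

```text
time_s: 47.87
ee_pos: [0.6982, -0.1017, 0.1652]
eef_rot: [3.138, 0.0, 1.492]
force: [0.3, -0.2, -0.6]
grip_width: 0.0005
grip_force: 0.0
```

Run:
```python
from h import *
tray(('scene',))
c=shot('scene'); print([ (k,cap(c,k,.05)) for k in ('blue','green','yellow')])
c=shot('top')
for l,z in [('cover_grip',.043),('mat_top',.003),('cover',.003)]:
    for d in spot_point(l,c)[:1]: print(l,d['p'],atz(c,px(d['at']),z))
```

```text
tray scene 1066 ((456.2192687988281, -328.6941223144531), (159.32835388183594, 221.68499755859375), 85.32640838623047)
  floor 1771 ((456.4723815917969, -329.70135498046875), (157.25860595703125, 221.42372131347656), 85.2962875366211)
[('blue', [(np.int32(213), array([127., 273.]), 503.2, -304.7, 19.0)]), ('green', [(np.int32(279), array([ 83., 262.]), 407.6, -348.7, 20.1)]), ('yellow', [(np.int32(178), array([112., 249.]), 412.1, -291.5, 19.6)])]
cover_grip 0.81 [0.45314801 0.29254339 0.043     ]
mat_top 0.64 [ 0.66377043 -0.21197549  0.003     ]
cover 0.77 [0.46229565 0.29223278 0.003     ]
```

Button bottomed out at 24.6 N and the tool is clear of it, with the jars and cover in place. I'll hand in now.

```bash
python3 -c "
from station import *
print(hand_in())"
```

```text
the job is handed in; nothing more can be done
None
```

I swung the latch aside, laid the cover flat on the mat, stood all four jars upright in the kit tray, pressed the button fully and released it, and handed the job in at about 48 s; no verdict came back.

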